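# Turn a mixing slab over onto the slanted rest for wiping

## Task

The mixing slab's blue side has been wiped, now its white side is due: first take the small brown bottle off the slab, keeping it upright, and stand it on the cabinet top. Only then push and tip the slab off the deck of its stand and over, so that it ends lying flat on the slanted rest, white side up, its lower long edge down in the trough and its ends about level with those of the rest. Do not shift or knock over the spray cans, the jar or the beaker.

Things in the scene. Friction and masses are not known exactly. Their poses are not given: they have to be found in the camera images.
- stand: Fixed one-piece grey stand on a dark base plate, 130 mm long in its x, 208 mm in y (-105 to 103). Origin on the cabinet top, y points from the deck to the rest, z up. In order along y: deck, trough, slanted rest, all the full 130 mm long.
- deck_edge (a point): Middle of the deck's edge over the trough (stand y -10, z 64 mm). The deck is a block with a level top, y -105 to -10 mm. The slab, pushed along +y, tips over this edge once its middle is past it (push no farther, or it bridges trough and rest), drops into the trough and stands there, leaning some 17 degrees back on this edge, upper edge about 90 mm above the cabinet.
- rest_toe (a point): Middle of the lower edge of the slanted rest (stand y 26, z 16 mm): the top of a 12 mm toe wall. The trough, y -10 to 26 mm, floor at z 4 mm, lies before it; the flat rest rises from it at 25 degrees to y 102, z 51 mm. The slab leaning in the trough, pushed high up along +y, goes past upright, falls on the rest and slides down to the trough's floor.
- slab: Loose mixing slab, 120 x 90 x 18 mm (its x, y, z), 0.3 to 0.6 kg, blue on one face, white with two round outlines on the other. It starts on the deck, blue side up, its long side roughly along the stand's x. Origin: middle of the white face; z points out of the blue face (up at the start).
- slab_mid (a point): The middle of the slab (9 mm from either face); axes as the slab. When the slab lies rightly on the rest it is at about x = 0, y = 37, z = 31 mm in the stand's frame.
- brown_bottle: Small brown bottle with black cap, 36 mm across (cap 22 mm), 78 mm high, 0.06 kg, standing on the slab. Origin: middle of its underside, z up.
- spray_white: White spray can with a green band, 67 mm across, 218 mm high, standing loose. Origin: middle of its underside.
- spray_dark: White spray can with a black band, 54 mm across, 190 mm high, standing loose. Origin: middle of its underside.
- cotton_jar: White jar with steel lid, 69 mm across, 104 mm high, standing loose. Origin: middle of its underside.
- beaker: Beige beaker, 78 mm across at the rim, 111 mm high, standing loose. Origin: middle of its underside. (Beside these, a dish, a flat carton and a tall trigger bottle are fixed along the front of the cabinet top, all nearer than world x = 0.38 m.)

How it is judged:
By the outcome, as a careful person would: the job done as asked, in the order asked, and still so for the second after the job is handed in, with the robot touching nothing.
It also fails if it takes over 61 s, if anything falls off the work surface, if the arm or the gripper's body presses on something with over 40 N, if the wrist force passes 120 N, or if a joint passes its speed limit or range.

## Robot

A 6-joint arm with a two-finger parallel gripper is mounted at the origin on a cart in front of the work surface, level with it; the furniture and walls round the work are solid. World frame = base frame: x ahead of the robot, y to its left, z up, the work surface at z = 0. Lengths are in m, angles in rad, forces in N, time in s.
With the tool pointing down it reaches from about 0.325 to 0.9 m from the base axis. Payload 3.5 kg.
Tool frame: the origin (TCP) lies at the very end of the fingers, on their centre line; the grasp point (between the pads) lies 19 mm behind it; z points along the fingers, y is the direction in which the jaws open and shut (so a half turn about z gives the same grasp; the last joint's range is limited). The gripper opens to 85 mm and grips with 20 to 120 N. Pads are 22 mm wide; open, the fingers measure 114 mm over their backs; the gripper's body (76 mm by 85 mm) begins 54 mm behind the grasp point. The pads swing forward as they close: fully open they stand 13 mm farther back than shut.
Start: joints at [-1.276, 0.276, -0.026, 1.268, 0, 1.467], TCP at [0.242, -0.576, 0.231] pointing down, gripper open.
Joint ranges: [-3.12, 3.12], [-0.85, 1.88], [-1.08, 1.24], [-1.95, 2.15], [-1.57, 1.53], [-3.14, 3.14]. Speed limits (rad/s): [2.57, 2.57, 3.14, 3.14, 3.14, 3.14].

## Interface

Orientations are given as a unit quaternion [w, x, y, z].
In Python, from plant import ctrl, vision gives the robot as it stands.
- The arm moves only by the shell command python3 -m handwheel 'ROWS'. ROWS is JSON, a list of rows, each a list of 3 entries, a list of its own where there are three numbers: the shift along the tool's x, y, z in m, then the turn about the tool's z in degrees, then the finger opening in m, from 0 to 0.0854. A call has 1 to 8 rows; each row is the pose to reach, as a shift and turn from the pose measured when the call began, along the tool's axes at that moment; what a row does not reach only later rows make up. A row lasts 1/10 s, in which the tool goes at most 50 mm and 8.59 degrees, less where a joint would pass 70% of its speed; a pose out of reach is approached as far as the arm can. A call with a gripper value outside its range is refused whole. The fingers move at their own pace and stop on an object; the grip force is fixed at half the most. Time passes only in rows, so rows that repeat a pose let the fingers close. It gives the time, the measured TCP pose, the force and the opening at its end, in the units of the state.
- ctrl.get_state(): the state, without advancing time (a new reading comes with each control period).
- vision.capture(name): name is "scene" or "side" or "wrist"; returns (picture, depth): 480x640x3 uint8, blue, green, red; 480x640 float32, m along the optical axis (not along the pixel's ray), 0 where there is no reading.
- vision.get_calibration(name): a dict with "fx", "fy", "cx", "cy" (pixels), "eye" and "rotation" of the camera in the world. Camera axes: x right, y down, z forward; pixel columns grow to the right and rows downward; lengths in m; the calibration is good to about 2 mm. A picture is of the moment at which its call begins: read the wrist's pose just before it. get_calibration takes no time and is no camera call; for the wrist camera it gives the pose at the moment of the call.
- ctrl.job_done(): hands the job in, once; it reports no verdict.
The state is a dict: "time_s": time; "qpos": joint angles; "dq": joint speeds; "joint_efforts": joint torques, N m; "eef_pos": TCP position; "tcp_rot": TCP orientation; "contact_force": force on the tool from outside, world axes, zero at the start; "moment": the same for the moment, N m; "opening": finger opening in m.
Only numpy, scipy, OpenCV 4.12 (cv2) and the standard library are available. Lean on these libraries where they do the work, as an engineer would, in place of code of your own. Each camera call takes 0.05 s, during which the arm holds its last target.

## Working session

There is one attempt and no reset: what is moved stays moved. The work goes in short steps, Python scripts to look and compute and a shell command to move; the robot and the scene stay as the last step left them, time stands still between calls to the robot, and variables do not carry over. Pictures are saved under pics/ and viewed, and the job is handed in when it is done.

```bash
ls; mkdir -p pics
cat > h.py <<'E'
import numpy as np, cv2, json
from plant import ctrl, vision
def snap(name,out):
    cal=vision.get_calibration(name)
    im,d=vision.capture(name)
    cv2.imwrite(f'pics/{out}.png',im); np.savez(f'pics/{out}.npz',im=im,d=d,**{k:np.array(cal[k]) for k in ('fx','fy','cx','cy','eye','rotation')})
def load(out): 
    z=np.load(f'pics/{out}.npz'); return z
def pts(z,uv,d=None):
    uv=np.atleast_2d(uv).astype(float)
    r=np.c_[(uv[:,0]-z['cx'])/z['fx'],(uv[:,1]-z['cy'])/z['fy'],np.ones(len(uv))]
    if d is None: d=np.array([z['d'][int(v),int(u)] for u,v in uv])
    return z['eye']+(r*np.asarray(d)[:,None])@z['rotation'].T
def plane(z,uv,h):
    uv=np.atleast_2d(uv).astype(float)
    r=np.c_[(uv[:,0]-z['cx'])/z['fx'],(uv[:,1]-z['cy'])/z['fy'],np.ones(len(uv))]@z['rotation'].T
    return z['eye']+r*((h-z['eye'][2])/r[:,2])[:,None]
def proj(z,P):
    c=(np.atleast_2d(P)-z['eye'])@z['rotation']
    return np.c_[c[:,0]/c[:,2]*z['fx']+z['cx'],c[:,1]/c[:,2]*z['fy']+z['cy']]
def cloud(z):
    v,u=np.mgrid[0:480,0:640]
    d=z['d']; r=np.stack([(u-z['cx'])/z['fx'],(v-z['cy'])/z['fy'],np.ones_like(d)],-1)*d[...,None]
    P=z['eye']+r@z['rotation'].T; P[d==0]=np.nan; return P
E
python3 - <<'E'
from h import *
s=ctrl.get_state(); print(s)
for n in('scene','side','wrist'):
    snap(n,n+'0'); c=vision.get_calibration(n); print(n,c)
E
```

```text
pics
{'time_s': 0.0, 'qpos': array([-1.27639919e+00,  2.77161474e-01, -2.79144501e-02,  1.26799725e+00,
        2.33339583e-05,  1.46737660e+00]), 'dq': array([ 0.00199793, -0.00023953, -0.00060335,  0.00299481,  0.00051967,
       -0.00043534]), 'joint_efforts': array([-9.50588719e-05, -4.45511019e+01,  2.95201832e+01,  1.64224900e-02,
       -1.12799148e-04,  1.17082288e-05]), 'eef_pos': array([ 0.24188373, -0.57543671,  0.23012621]), 'tcp_rot': array([-1.13434869e-03,  9.80282223e-01,  1.97599258e-01, -9.69275433e-05]), 'contact_force': array([ 0.26347955, -0.41317449,  0.93553292]), 'moment': array([ 0.03110411,  0.04828379, -0.00286273]), 'opening': 0.08525136423262718}
scene {'fx': 512.4470579031811, 'fy': 512.4470579031811, 'cx': 324.6913792942285, 'cy': 239.94995805302335, 'eye': array([0.23135108, 0.68967095, 0.57617303]), 'rotation': array([ 0.11752023, -0.24163654,  0.85879063, -0.43621031])}
side {'fx': 522.3818305128469, 'fy': 522.3818305128469, 'cx': 320.495171383458, 'cy': 242.6044211653807, 'eye': array([0.52048654, 0.81525881, 0.5480295 ]), 'rotation': array([ 0.01081866, -0.04154907,  0.87789787, -0.47691923])}
wrist {'fx': 370.0209763831738, 'fy': 370.0209763831738, 'cx': 326.25468901182444, 'cy': 236.83038644772807, 'eye': array([ 0.30963549, -0.54626406,  0.37250651]), 'rotation': array([ 0.11973103,  0.82398674, -0.54791252, -0.08063624])}
```

Run:
```python
s=open('h.py').read()
s=s.replace("**{k:np.array(cal[k]) for k in ('fx','fy','cx','cy','eye','rotation')})","rotation=R.from_quat(np.roll(cal['rotation'],-1)).as_matrix(),**{k:np.array(cal[k]) for k in ('fx','fy','cx','cy','eye')})")
s="from scipy.spatial.transform import Rotation as R\n"+s
open('h.py','w').write(s)
from h import *
for n in('scene','side','wrist'):
    z=dict(load(n+'0')); z['rotation']=R.from_quat(np.roll(z['rotation'],-1)).as_matrix(); np.savez(f'pics/{n}0.npz',**z)
    print(n,z['eye'],z['rotation'][:,2])
```

```text
scene [0.23135108 0.68967095 0.57617303] [ 0.41265924 -0.6924323  -0.59181912]
side [0.52048654 0.81525881 0.5480295 ] [ 0.05862646 -0.83647375 -0.544862  ]
wrist [ 0.30961757 -0.54620454  0.37236497] [-0.26416813 -0.10869373 -0.95833234]
```

View pics/scene0.png

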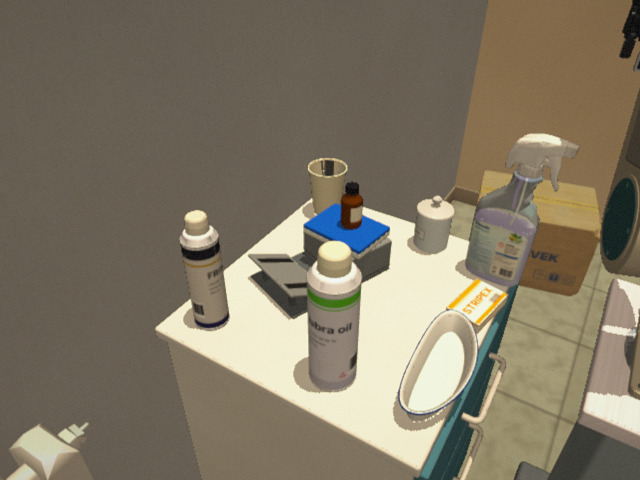

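View pics/side0.png

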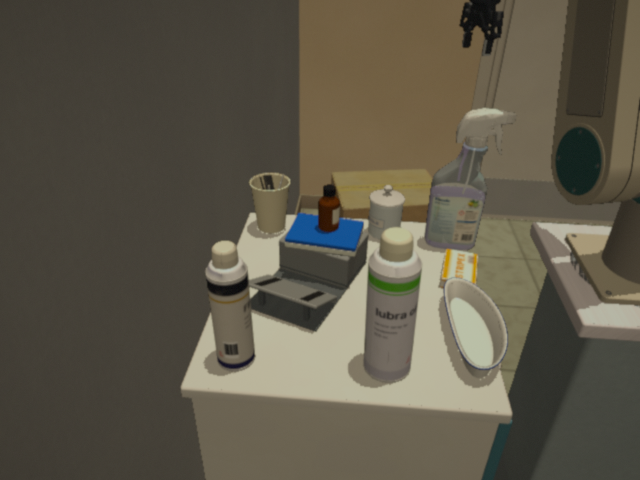

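View pics/wrist0.png

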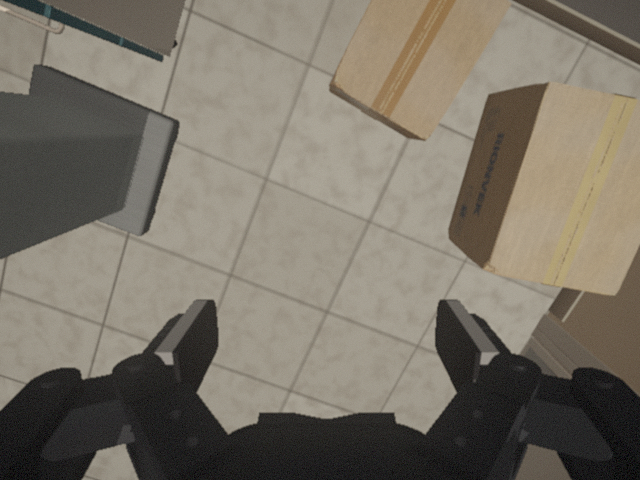

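Run:
```python
from h import *
for n,(x0,y0,x1,y1) in dict(scene=(220,150,460,330),side=(220,170,420,330)).items():
    z=load(n+'0'); im=z['im'][y0:y1,x0:x1]; k=800//(x1-x0)
    k=min(k,600//(y1-y0))
    cv2.imwrite(f'pics/{n}0z.png',cv2.resize(im,None,fx=k,fy=k,interpolation=cv2.INTER_CUBIC)); print(n,k)
```

```text
scene 3
side 3
```

View pics/scene0z.png

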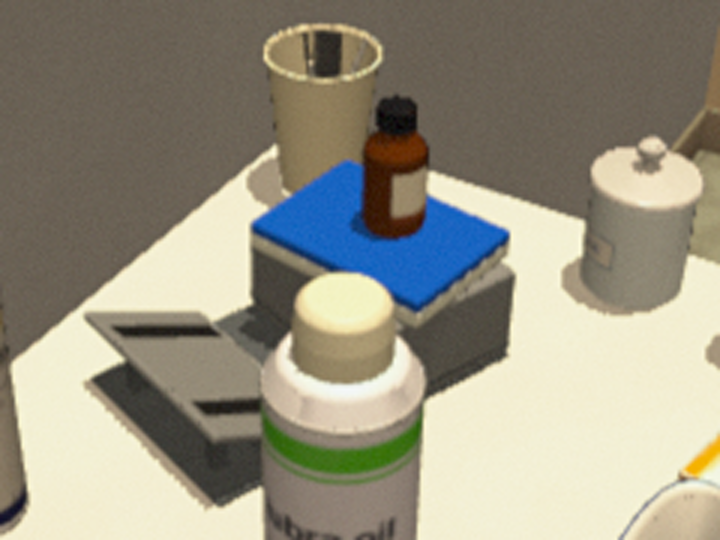

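View pics/side0z.png

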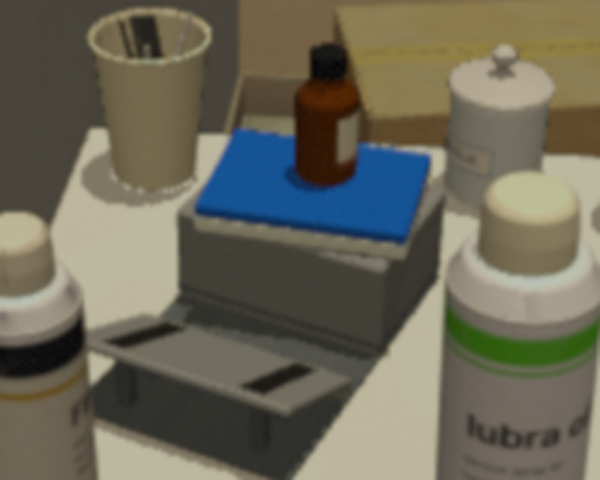

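Run:
```python
from h import *
for n in('scene','side'):
    z=load(n+'0'); P=cloud(z)
    im=z['im']; hsv=cv2.cvtColor(im,cv2.COLOR_BGR2HSV)
    # blue slab
    m=cv2.inRange(hsv,(105,150,80),(125,255,255)); 
    nn,l,st,c=cv2.connectedComponentsWithStats(m); i=1+np.argmax(st[1:,4]); m=(l==i)
    Q=P[m]; Q=Q[np.isfinite(Q[:,0])]
    print(n,'blue',len(Q),'z',np.median(Q[:,2]))
    # mask outline on plane
    v,u=np.nonzero(m); W=plane(z,np.c_[u,v],np.median(Q[:,2]))[:,:2].astype(np.float32)
    print('rect',cv2.minAreaRect(W), 'box',cv2.boxPoints(cv2.minAreaRect(W)).round(4).tolist())
    # brown
    m=cv2.inRange(hsv,(0,120,20),(15,255,200)); nn,l,st,c=cv2.connectedComponentsWithStats(m)
    o=np.argsort(-st[1:,4])[:3]+1; print('brown',st[o],c[o])
    # height clusters
    H=(P[...,2]>0.01)&(P[...,2]<0.3)&(P[...,0]>0.2)&(P[...,0]<0.95)
    print('table z',np.nanmedian(P[...,2][(abs(P[...,2])<0.02)]))
    for lo,hi in((0.005,0.3),):
        g=((P[...,2]>lo)&(P[...,2]<hi)&(P[...,0]>0.2)&(P[...,0]<0.85)&(P[...,1]<0.45)&(P[...,1]>-0.5)).astype(np.uint8)
        nn,l,st,c=cv2.connectedComponentsWithStats(g)
        for i in range(1,nn):
            if st[i,4]>150:
                q=P[l==i]; print(st[i],q.min(0).round(3),q.max(0).round(3))
```

```text
scene blue 1749 z 0.08197910784656282
rect ((0.5649083852767944, 0.059326667338609695), (0.09282802790403366, 0.1204570084810257), 81.60082244873047) box [[0.4984999895095825, 0.022199999541044235], [0.6176999807357788, 0.004600000102072954], [0.6312999725341797, 0.09640000015497208], [0.5120999813079834, 0.11400000005960464]]
brown [[341 193  22  36 493]
 [574 263   6   4   8]
 [547 287   5   4   7]] [[349.86004057 209.01419878]
 [576.625      264.        ]
 [548.85714286 288.14285714]]
table z 0.0002461277135815121
[    0     9   392   382 74192] [ 0.428 -0.5    0.005] [0.795 0.45  0.3  ]
[ 464  133  116  153 8144] [ 0.264 -0.074  0.005] [ 0.384 -0.024  0.267]
[600 138  34 101 897] [ 0.2   -0.025  0.176] [0.215 0.036 0.3  ]
[ 413  195   42   57 1775] [ 0.426 -0.112  0.005] [ 0.493 -0.044  0.105]
[ 398  278  110  142 4745] [ 0.289 -0.004  0.005] [0.373 0.307 0.037]
side blue 1704 z 0.08291025519876719
rect ((0.5661228895187378, 0.06305136531591415), (0.09542044997215271, 0.11748205125331879), 82.8806381225586) box [[0.5019000172615051, 0.023000000044703484], [0.6184999942779541, 0.00839999970048666], [0.630299985408783, 0.1031000018119812], [0.513700008392334, 0.1177000030875206]]
brown [[318 195  22  36 568]
 [334 188   1   1   1]] [[327.30457746 211.84859155]
 [334.         188.        ]]
table z 0.0013750416840181412
[   43    26   216   420 38416] [ 0.787 -0.5    0.005] [0.791 0.45  0.3  ]
[ 551   99   26   81 1062] [ 0.2   -0.023  0.182] [0.213 0.036 0.3  ]
[  424   108    93   270 10017] [ 0.264 -0.073  0.005] [0.383 0.31  0.267]
[ 249  173   41   60 1895] [ 0.645 -0.113  0.005] [ 0.723 -0.034  0.111]
[  205   184   164   186 13006] [0.492 0.006 0.005] [0.703 0.318 0.192]
[ 364  185   58  197 8463] [ 0.425 -0.109  0.005] [0.499 0.317 0.221]
```

Run:
```python
from h import *
zs=load('scene0'); zd=load('side0')
S=lambda u,v:(220+u/3,150+v/3); D=lambda u,v:(220+u/3,170+v/3)
print('rest top edge scene',plane(zs,[S(88,315),S(215,441)],.051).round(4).tolist())
print('rest top edge side',plane(zd,[D(92,341),D(290,411)],.051).round(4).tolist())
print('deck edge scene +x',plane(zs,[S(252,256)],.064).round(4).tolist())
print('deck edge side',plane(zd,[D(180,214),D(390,265)],.064).round(4).tolist())
print('deck back -x scene',plane(zs,[S(512,275)],.064).round(4), plane(zd,[D(443,185)],.064).round(4))
print('base scene',plane(zs,[S(88,385),S(220,505),S(508,355)],.002).round(4).tolist())
# plane fit of rest and deck front using depth
for z,ex in((zs,None),(zd,None)):
    P=cloud(z)
    g=(P[...,0]>.5)&(P[...,0]<.65)&(P[...,1]>.1)&(P[...,1]<.25)&(P[...,2]>.02)&(P[...,2]<.052)
    hsv=cv2.cvtColor(z['im'],cv2.COLOR_BGR2HSV)
    Q=P[g]; 
    # RANSAC plane
    rng=np.random.default_rng(0);best=None
    for _ in range(500):
        a,b,c=Q[rng.choice(len(Q),3,False)];n=np.cross(b-a,c-a)
        if np.linalg.norm(n)<1e-9: continue
        n/=np.linalg.norm(n); n*=np.sign(n[2])
        if n[2]<.8: continue
        k=abs((Q-a)@n)<.0015
        if best is None or k.sum()>best.sum(): best=k
    q=Q[best];c=q.mean(0);n=np.linalg.svd(q-c)[2][2];n*=np.sign(n[2])
    print('rest plane',len(q),c,n,'tilt',np.degrees(np.arccos(n[2])),'dir of y (uphill, deg)',np.degrees(np.arctan2(-n[1],-n[0])))
    g=(P[...,1]<.12)&(P[...,1]>0.04)&(P[...,2]>.015)&(P[...,2]<.06)&(P[...,0]>.5)&(P[...,0]<.66)
    Q=P[g]; A=np.c_[Q[:,0],np.ones(len(Q))]
    w=np.ones(len(Q),bool)
    for _ in range(8):
        s=np.linalg.lstsq(A[w],Q[w,1],rcond=None)[0]; r=Q[:,1]-A@s; w=abs(r)<max(.002,1.5*np.std(r[w]))
    print('deck front',w.sum(),len(Q),s,np.degrees(np.arctan(s[0])),np.std(r[w]))
# bottle/cans by side extents
for nm,z in(('scene',zs),('side',zd)):
    P=cloud(z)
    def seg(x0,x1,y0,y1,h0,h1):
        g=(P[...,0]>x0)&(P[...,0]<x1)&(P[...,1]>y0)&(P[...,1]<y1)&(P[...,2]>h0)&(P[...,2]<h1)
        Q=P[g]; return Q
    for k,a,r in(('bottle',(.52,.62,0,.12,.09,.13),.018),('white',(.38,.52,.15,.35,.05,.16),.0335),('dark',(.6,.75,.15,.36,.02,.14),.027),('jar',(.4,.52,-.15,-.02,.02,.08),.0345),('beaker',(.62,.76,-.15,-.01,.095,.115),.039)):
        Q=seg(*a)
        if len(Q)<20: print(k,len(Q));continue
        from scipy.optimize import least_squares
        e=z['eye'][:2]; c0=Q[:,:2].mean(0); c0=c0+(c0-e)/np.linalg.norm(c0-e)*r*.6
        f=least_squares(lambda c:np.hypot(*(Q[:,:2]-c).T)-r,c0,loss='soft_l1',f_scale=.002)
        print(nm,k,len(Q),f.x.round(4),'zmax',Q[:,2].max().round(3),np.median(abs(f.fun)).round(4))
```

```text
rest top edge scene [[0.682, 0.1775, 0.051], [0.5647, 0.2253, 0.051]]
rest top edge side [[0.6719, 0.1811, 0.051], [0.5651, 0.2257, 0.051]]
deck edge scene +x [[0.6254, 0.0977, 0.064]]
deck edge side [[0.6414, 0.0761, 0.064], [0.5209, 0.1135, 0.064]]
deck back -x scene [[0.4916 0.0359 0.064 ]] [[0.4928 0.0273 0.064 ]]
base scene [[0.6839, 0.1812, 0.002], [0.5661, 0.2212, 0.002], [0.4911, 0.0301, 0.002]]
rest plane 1022 [0.60757158 0.17439744 0.03816114] [-0.1502117  -0.38852431  0.90911237] tilt 24.617025407619632 dir of y (uphill, deg) 68.86244537284907
deck front 235 799 [0.01875533 0.06693518] 1.074475475730676 0.0026664346659159475
rest plane 939 [0.59923405 0.17499771 0.03678614] [-0.15202879 -0.38780154  0.90911892] tilt 24.616124631903464 dir of y (uphill, deg) 68.59346545486642
deck front 1298 1779 [-0.38682149  0.3225874 ] -21.147541503513942 0.0009690109216924335
scene bottle 418 [0.5634 0.0476] zmax 0.13 0.0007
scene white 3156 [0.4631 0.278 ] zmax 0.16 0.0004
scene dark 3120 [0.6774 0.281 ] zmax 0.14 0.0024
scene jar 999 [ 0.4611 -0.0834] zmax 0.08 0.001
scene beaker 313 [ 0.6839 -0.0734] zmax 0.11 0.0033
side bottle 447 [0.5618 0.0505] zmax 0.13 0.0006
side white 3362 [0.4634 0.2798] zmax 0.16 0.0007
side dark 3446 [0.675  0.2871] zmax 0.14 0.0012
side jar 831 [ 0.4583 -0.0806] zmax 0.08 0.0011
side beaker 353 [ 0.6824 -0.0711] zmax 0.111 0.0033
```

```bash
cat >> h.py <<'E'
O=np.array([.586,.107,0]); YAW=np.radians(-21.2)
def w2s(P): 
    d=np.atleast_2d(P)-O; c,s=np.cos(YAW),np.sin(YAW); return np.c_[d[:,0]*c+d[:,1]*s,-d[:,0]*s+d[:,1]*c,d[:,2]]
def s2w(P):
    P=np.atleast_2d(P); c,s=np.cos(YAW),np.sin(YAW); return np.c_[P[:,0]*c-P[:,1]*s,P[:,0]*s+P[:,1]*c,P[:,2]]+O
def tool():
    s=ctrl.get_state(); M=R.from_quat(np.roll(s['tcp_rot'],-1)).as_matrix()
    return s,s['eef_pos'],M
def to(*T):
    s,p,M=tool()
    ya=np.degrees(np.arctan2(M[1,0],M[0,0]))
    print('t',round(s['time_s'],2),'tcp',p.round(4),'stand',w2s(p)[0].round(4),'xang',ya.round(2),'F',s['contact_force'].round(1),'open',round(s['opening'],4))
    for t in T: print(' target',np.round(t,4),'-> shift',((np.array(t)-p)@M).round(4),'turn(to 68.8)',round(ya-68.8,1))
E
python3 - <<'E'
from h import *
to([.242,-.575,.36],[.5626,.049,.36],[.5626,.049,.25])
E
```

```text
t 0.15 tcp [ 0.2419 -0.5756  0.2304] stand [-0.074  -0.7609  0.2304] xang 22.79 F [-0.3 -0.3  0.4] open 0.0855
 target [ 0.242 -0.575  0.36 ] -> shift [ 0.0004 -0.0008 -0.1296] turn(to 68.8) -46.0
 target [0.5626 0.049  0.36  ] -> shift [ 0.5376 -0.4519 -0.1287] turn(to 68.8) -46.0
 target [0.5626 0.049  0.25  ] -> shift [ 0.5376 -0.4517 -0.0187] turn(to 68.8) -46.0
```

```bash
python3 -m handwheel '[[[0,0,-0.13],0,0.085],[[0,0,-0.13],0,0.085],[[0,0,-0.13],0,0.085],[[0.538,-0.452,-0.129],-46,0.085],[[0.538,-0.452,-0.129],-46,0.085],[[0.538,-0.452,-0.129],-46,0.085],[[0.538,-0.452,-0.129],-46,0.085],[[0.538,-0.452,-0.129],-46,0.085]]'; python3 -c "
from h import *
to([.5626,.049,.36])"
```

```text
time_s: 0.95
eef_pos: [0.3565, -0.3515, 0.3601]
tcp_rot: [-0.001, 0.838, 0.545, 0.0]
contact_force: [0.4, 0.1, 1.5]
opening: 0.0853
t 0.95 tcp [ 0.3565 -0.3515  0.3601] stand [-0.0481 -0.5105  0.3601] xang 66.08 F [0.4 0.1 1.5] open 0.0853
 target [0.5626 0.049  0.36  ] -> shift [0.4497 0.026  0.0008] turn(to 68.8) -2.7
```

```bash
python3 -m handwheel '[[[0.45,0.026,0],-2.7,0.085],[[0.45,0.026,0],-2.7,0.085],[[0.45,0.026,0],-2.7,0.085],[[0.45,0.026,0],-2.7,0.085],[[0.45,0.026,0],-2.7,0.085],[[0.45,0.026,0],-2.7,0.085],[[0.45,0.026,0],-2.7,0.085],[[0.45,0.026,0],-2.7,0.085]]'; python3 -m handwheel '[[[0.047,0.003,0],0,0.085],[[0.047,0.003,0.05],0,0.085],[[0.047,0.003,0.1],0,0.085],[[0.047,0.003,0.1],0,0.085]]';python3 -c "
from h import *
to([.5626,.049,.25])
snap('wrist','w1')"
```

```text
time_s: 1.75
eef_pos: [0.5391, 0.0046, 0.3605]
tcp_rot: [-0.001, 0.825, 0.565, 0.0]
contact_force: [1.0, -0.5, 0.7]
opening: 0.0853
time_s: 2.15
eef_pos: [0.5497, 0.0484, 0.2497]
tcp_rot: [-0.008, 0.825, 0.565, -0.009]
contact_force: [-1.6, -0.4, -1.8]
opening: 0.0848
t 2.15 tcp [0.5497 0.0484 0.2497] stand [-0.0127 -0.0677  0.2497] xang 68.87 F [-1.6 -0.4 -1.8] open 0.0848
 target [0.5626 0.049  0.25  ] -> shift [ 0.0052  0.0118 -0.0006] turn(to 68.8) 0.1
```

View pics/w1.png

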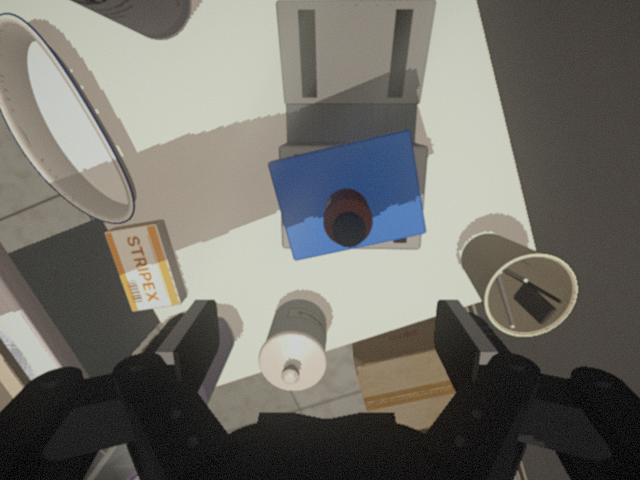

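```bash
python3 -m handwheel '[[[0.005,0.012,0],0,0.085],[[0.005,0.012,0],0,0.085],[[0.005,0.012,0],0,0.085]]';python3 - <<'E'
from h import *
to([.5626,.049,.25])
snap('wrist','w2')
z=load('w2'); im=z['im']
cv2.imwrite('pics/w2z.png',cv2.resize(im[0:280,240:460],None,fx=2.1,fy=2.1,interpolation=cv2.INTER_CUBIC))
hsv=cv2.cvtColor(im,cv2.COLOR_BGR2HSV)
m=cv2.inRange(hsv,(105,120,60),(125,255,255)); nn,l,st,c=cv2.connectedComponentsWithStats(m); i=1+np.argmax(st[1:,4])
v,u=np.nonzero(l==i); W=plane(z,np.c_[u,v],.082)[:,:2].astype(np.float32)
r=cv2.minAreaRect(W); print('slab',r, w2s(np.r_[r[0],.082]))
E
```

```text
time_s: 2.5
eef_pos: [0.57, 0.0478, 0.2586]
tcp_rot: [-0.003, 0.825, 0.565, -0.002]
contact_force: [0.4, 0.4, -0.7]
opening: 0.0851
t 2.5 tcp [0.57   0.0478 0.2586] stand [ 0.0065 -0.061   0.2586] xang 68.78 F [ 0.4  0.4 -0.7] open 0.0851
 target [0.5626 0.049  0.25  ] -> shift [-0.0015 -0.0072  0.0087] turn(to 68.8) -0.0
slab ((0.5692368745803833, 0.05734548717737198), (0.0880190059542656, 0.11698374152183533), 80.80524444580078) [[ 0.00232763 -0.05235604  0.082     ]]
```

View pics/w2z.png

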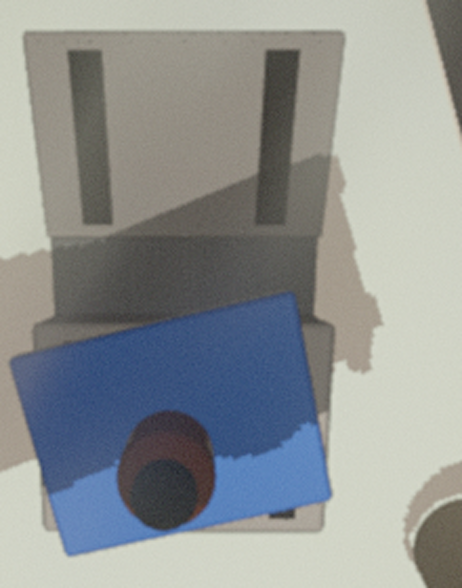

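```bash
python3 -m handwheel '[[[-0.0015,-0.0072,0.009],0,0.085],[[-0.0015,-0.0072,0.009],0,0.085],[[-0.0015,-0.0072,0.009],0,0.085],[[-0.0015,-0.0072,0.009],0,0.085]]';python3 - <<'E'
from h import *
z=load('w2'); f=lambda *a:[(240+u/2.1,v/2.1) for u,v in a]
for nm,h,a,ys in(('rest top',.051,((25,32),(344,33)),.102),('toe',.016,((48,237),(321,236)),.026),('deck edge',.064,((34,323),(333,324)),-.01),('deck back',.064,((44,530),(323,532)),-.105)):
    P=plane(z,f(*a),h); d=P[1]-P[0]; print(nm,P[:,:2].round(4).tolist(),'len',np.linalg.norm(d).round(4),'yaw',np.degrees(np.arctan2(d[1],d[0])).round(2),'stand mid',w2s(P.mean(0)).round(4),'exp y',ys)
to([.5626,.049,.25])
snap('wrist','w3'); z=load('w3'); hsv=cv2.cvtColor(z['im'],cv2.COLOR_BGR2HSV)
cv2.imwrite('pics/w3z.png',cv2.resize(z['im'][0:280,240:460],None,fx=2.1,fy=2.1,interpolation=cv2.INTER_CUBIC))
m=cv2.inRange(hsv,(105,120,60),(125,255,255)); nn,l,st,c=cv2.connectedComponentsWithStats(m); i=1+np.argmax(st[1:,4])
v,u=np.nonzero(l==i); W=plane(z,np.c_[u,v],.082)[:,:2].astype(np.float32)
r=cv2.minAreaRect(W); print('slab',r, w2s(np.r_[r[0],.082]))
E
```

```text
time_s: 2.95
eef_pos: [0.5618, 0.049, 0.2494]
tcp_rot: [-0.003, 0.825, 0.565, -0.003]
contact_force: [-0.5, -0.1, -0.4]
opening: 0.0851
rest top [[0.5697, 0.2232], [0.6879, 0.1765]] len 0.1271 yaw -21.53 stand mid [[0.0064 0.102  0.051 ]] exp y 0.102
toe [[0.5414, 0.1521], [0.6611, 0.106]] len 0.1282 yaw -21.08 stand mid [[0.0062 0.0261 0.016 ]] exp y 0.026
deck edge [[0.5288, 0.1182], [0.6468, 0.0719]] len 0.1268 yaw -21.43 stand mid [[ 0.006  -0.0105  0.064 ]] exp y -0.01
deck back [[0.4947, 0.0318], [0.6136, -0.0151]] len 0.1278 yaw -21.56 stand mid [[ 0.006  -0.1035  0.064 ]] exp y -0.105
t 2.95 tcp [0.5618 0.049  0.2494] stand [-0.0016 -0.0628  0.2494] xang 68.79 F [-0.5 -0.1 -0.4] open 0.0851
 target [0.5626 0.049  0.25  ] -> shift [ 0.0002  0.0007 -0.0006] turn(to 68.8) -0.0
slab ((0.568991482257843, 0.05706338584423065), (0.0883219912648201, 0.11687324941158295), 81.64017486572266) [[ 0.00220086 -0.05270779  0.082     ]]
```

View pics/w3z.png

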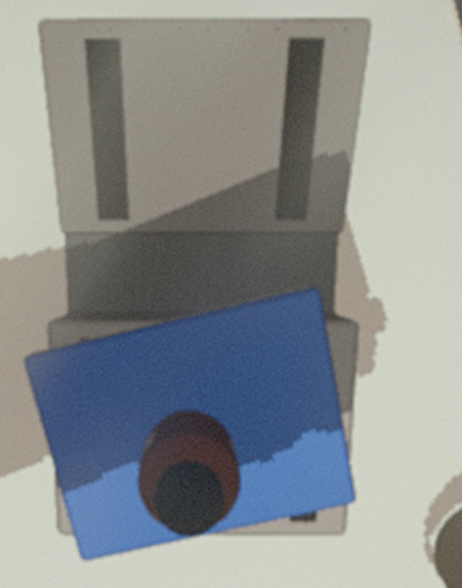

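```bash
sed -i 's/O=np.array(\[.586,.107,0\])/O=np.array([.5888,.1059,0])/; s/YAW=np.radians(-21.2)/YAW=np.radians(-21.3)/' h.py
python3 - <<'E'
from h import *
z=load('w3'); P=cloud(z)
cap=plane(z,[(240+188/2.1,497/2.1)],.160); print('cap',cap)
g=(P[...,2]>.150)&(P[...,2]<.17)&(abs(P[...,0]-.56)<.05)&(abs(P[...,1]-.05)<.06)
q=P[g]; print(len(q),q.mean(0),q.min(0),q.max(0)) if g.any() else None
to([.5626,.049,.12],[.5626,.049,.098],)
to([.5630,.0485,.098],)
E
```

```text
cap [[0.56500834 0.05343306 0.16      ]]
898 [0.56481265 0.05240173 0.15847698] [0.55366404 0.04052144 0.15007657] [0.57541688 0.06217651 0.16120441]
t 3.0 tcp [0.5619 0.0491 0.2494] stand [-0.0044 -0.0627  0.2494] xang 68.79 F [-0.7  0.3  0.4] open 0.0852
 target [0.5626 0.049  0.12  ] -> shift [0.0003 0.0017 0.1294] turn(to 68.8) -0.0
 target [0.5626 0.049  0.098 ] -> shift [0.0003 0.0019 0.1514] turn(to 68.8) -0.0
t 3.0 tcp [0.5619 0.0491 0.2494] stand [-0.0044 -0.0627  0.2494] xang 68.79 F [-0.7  0.3  0.4] open 0.0852
 target [0.563  0.0485 0.098 ] -> shift [0.     0.0024 0.1514] turn(to 68.8) -0.0
```

```bash
python3 -m handwheel '[[[0.002,0.001,0.05],0,0.085],[[0.002,0.001,0.09],0,0.085],[[0.002,0.001,0.12],0,0.085],[[0.002,0.001,0.14],0,0.085],[[0.002,0.001,0.15],0,0.085],[[0.002,0.001,0.15],0,0.085],[[0.002,0.001,0.15],0,0.085]]';python3 -m handwheel '[[[0,0,0],0,0.03],[[0,0,0],0,0.02],[[0,0,0],0,0.02],[[0,0,0],0,0.02],[[0,0,0],0,0.02],[[0,0,0],0,0.02],[[0,0,0],0,0.02]]'; python3 -c "
from h import *
to([.563,.0507,.25],[.430,.10,.25])
snap('wrist','w4')"
```

```text
time_s: 3.7
eef_pos: [0.5633, 0.0508, 0.1004]
tcp_rot: [-0.003, 0.825, 0.565, -0.002]
contact_force: [0.3, -0.0, 0.0]
opening: 0.0855
time_s: 4.4
eef_pos: [0.5643, 0.0508, 0.1015]
tcp_rot: [-0.002, 0.825, 0.565, -0.001]
contact_force: [-0.6, 0.6, 6.3]
opening: 0.0339
t 4.4 tcp [0.5643 0.0508 0.1015] stand [-0.0028 -0.0603  0.1015] xang 68.78 F [-0.6  0.6  6.3] open 0.0339
 target [0.563  0.0507 0.25  ] -> shift [-0.0005 -0.0019 -0.1485] turn(to 68.8) -0.0
 target [0.43 0.1  0.25] -> shift [-0.0027 -0.1437 -0.1479] turn(to 68.8) -0.0
```

View pics/w4.png

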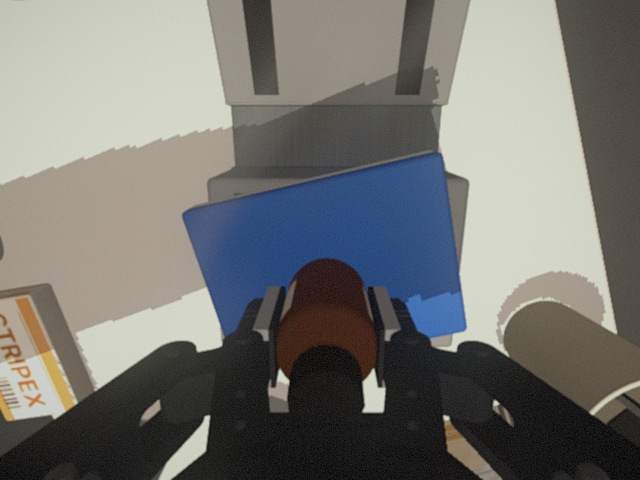

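```bash
python3 -m handwheel '[[[0,0,-0.02],0,0.02],[[0,0,-0.06],0,0.02],[[0,0,-0.1],0,0.02],[[-0.001,-0.05,-0.1],0,0.02],[[-0.003,-0.1,-0.1],0,0.02],[[-0.003,-0.143,-0.1],0,0.02],[[-0.003,-0.143,-0.1],0,0.02],[[-0.003,-0.143,-0.1],0,0.02]]'; python3 -c "
from h import *
to([.430,.10,.024],[.43,.10,.05])
snap('side','s1')
snap('wrist','w5')"
```

```text
time_s: 5.25
eef_pos: [0.4292, 0.0998, 0.2017]
tcp_rot: [-0.002, 0.825, 0.565, -0.001]
contact_force: [0.9, -0.2, 0.6]
opening: 0.0343
t 5.25 tcp [0.4292 0.0998 0.2017] stand [-0.1464 -0.0636  0.2017] xang 68.85 F [ 0.9 -0.2  0.6] open 0.0343
 target [0.43  0.1   0.024] -> shift [0.0004 0.0015 0.1777] turn(to 68.8) 0.1
 target [0.43 0.1  0.05] -> shift [0.0004 0.0014 0.1517] turn(to 68.8) 0.1
```

View pics/s1.png

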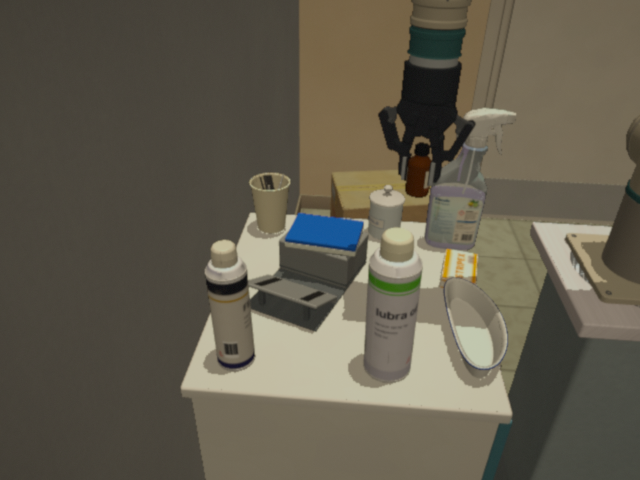

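View pics/w5.png

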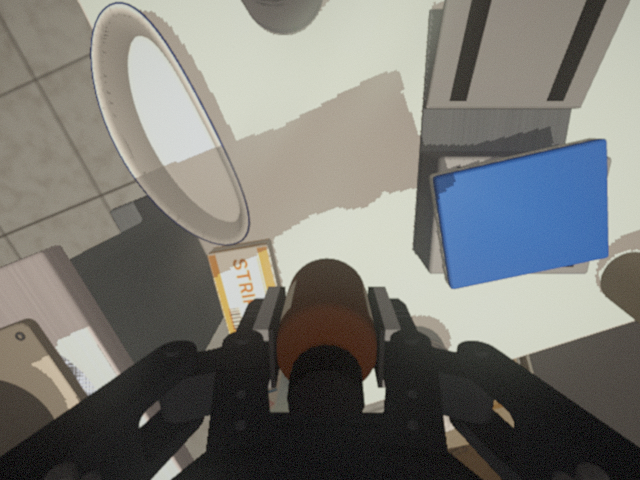

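Run:
```python
from h import *
z=load('w5');P=cloud(z)
g=(P[...,2]>.006)&(P[...,2]<.06)&(P[...,0]<.50)&(P[...,0]>.25)&(P[...,1]>-.03)&(P[...,1]<.26)
c=P[g]; print(c[:,0].max())
for y in np.arange(-.02,.26,.02):
    k=abs(c[:,1]-y)<.01
    if k.any(): print(y.round(2),np.percentile(c[k,0],[2,98]).round(3),c[k,2].max().round(3))
to([.437,.10,.024])
```

```text
0.4999880135590382
-0.02 [0.332 0.343] 0.06
0.02 [0.295 0.31 ] 0.022
0.04 [0.3 0.5] 0.06
0.06 [0.305 0.363] 0.023
0.08 [0.309 0.367] 0.023
0.1 [0.312 0.367] 0.035
0.12 [0.318 0.367] 0.035
0.14 [0.306 0.371] 0.035
0.16 [0.298 0.373] 0.035
0.18 [0.293 0.373] 0.035
0.2 [0.291 0.372] 0.036
0.22 [0.291 0.371] 0.035
0.24 [0.293 0.474] 0.06
0.26 [0.297 0.483] 0.06
t 5.35 tcp [0.4313 0.0994 0.2022] stand [-0.1444 -0.0633  0.2022] xang 68.78 F [-0.9 -0.3 -0.3] open 0.0339
 target [0.437 0.1   0.024] -> shift [0.0025 0.0058 0.1782] turn(to 68.8) -0.0
```

```bash
python3 -m handwheel '[[[0.002,0.006,0.04],0,0.02],[[0.002,0.006,0.08],0,0.02],[[0.002,0.006,0.12],0,0.02],[[0.002,0.006,0.15],0,0.02],[[0.002,0.006,0.165],0,0.02],[[0.002,0.006,0.17],0,0.02],[[0.002,0.006,0.173],0,0.02],[[0.002,0.006,0.175],0,0.02]]';python3 -c "
from h import *
to([.437,.10,.022])
snap('side','s2');z=load('s2');cv2.imwrite('pics/s2z.png',cv2.resize(z['im'][130:330,330:530],None,fx=3,fy=3))"
```

```text
time_s: 6.15
eef_pos: [0.4386, 0.0993, 0.0277]
tcp_rot: [-0.001, 0.825, 0.565, -0.0]
contact_force: [0.4, 0.7, -0.5]
opening: 0.034
t 6.15 tcp [0.4386 0.0993 0.0277] stand [-0.1376 -0.0607  0.0277] xang 68.75 F [ 0.4  0.7 -0.5] open 0.034
 target [0.437 0.1   0.022] -> shift [ 0.0001 -0.0017  0.0057] turn(to 68.8) -0.0
```

View pics/s2z.png

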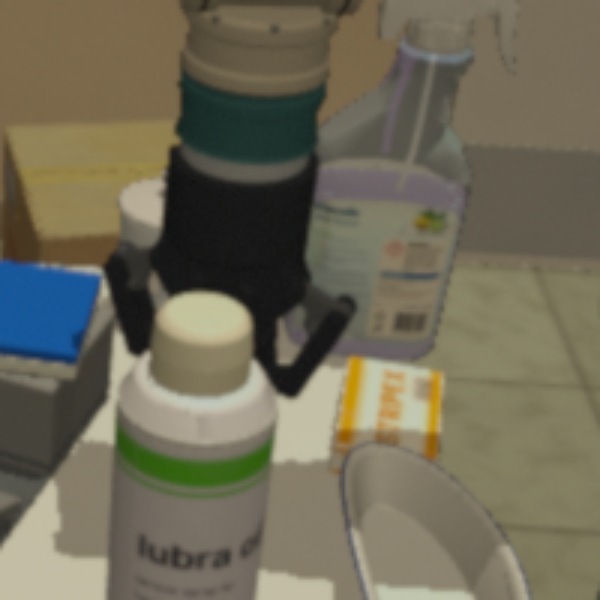

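Bottle hidden behind the white can, so lower by feel, in mm steps.

```bash
for i in 1 2; do python3 -m handwheel '[[[0,0,0.003],0,0.02],[[0,0,0.003],0,0.02],[[0,0,0.003],0,0.02]]'; done
```

```text
time_s: 6.5
eef_pos: [0.4388, 0.0994, 0.0252]
tcp_rot: [-0.001, 0.825, 0.565, 0.0]
contact_force: [0.6, 0.3, -0.7]
opening: 0.0341
time_s: 6.8
eef_pos: [0.4386, 0.0995, 0.0221]
tcp_rot: [-0.001, 0.825, 0.565, 0.0]
contact_force: [-0.5, -0.5, 0.3]
opening: 0.034
```

```bash
for i in 1 2; do python3 -m handwheel '[[[0,0,0.0015],0,0.02],[[0,0,0.0015],0,0.02],[[0,0,0.0015],0,0.02]]'; done
```

```text
time_s: 7.1
eef_pos: [0.4385, 0.0994, 0.0205]
tcp_rot: [-0.001, 0.825, 0.565, 0.0]
contact_force: [0.2, 0.8, 0.0]
opening: 0.0342
time_s: 7.4
eef_pos: [0.4388, 0.0995, 0.0194]
tcp_rot: [-0.001, 0.825, 0.565, 0.0]
contact_force: [-1.4, 0.4, 4.4]
opening: 0.0342
```

```bash
python3 -m handwheel '[[[0,0,0],0,0.04],[[0,0,0],0,0.05],[[0,0,0],0,0.055],[[0,0,0],0,0.055],[[0,0,-0.02],0,0.055],[[0,0,-0.06],0,0.055],[[0,0,-0.1],0,0.055],[[0,0,-0.14],0,0.055]]'
python3 - <<'E'
from h import *
to(s2w([0,-.16,.25])[0])
snap('wrist','w6')
E
```

```text
time_s: 8.2
eef_pos: [0.4383, 0.0992, 0.1606]
tcp_rot: [-0.001, 0.825, 0.565, 0.0]
contact_force: [1.4, 0.1, 0.1]
opening: 0.0553
t 8.2 tcp [0.4383 0.0992 0.1606] stand [-0.1377 -0.0609  0.1606] xang 68.77 F [1.4 0.1 0.1] open 0.0553
 target [ 0.5307 -0.0432  0.25  ] -> shift [-0.0991  0.1375 -0.0898] turn(to 68.8) -0.0
```

View pics/w6.png

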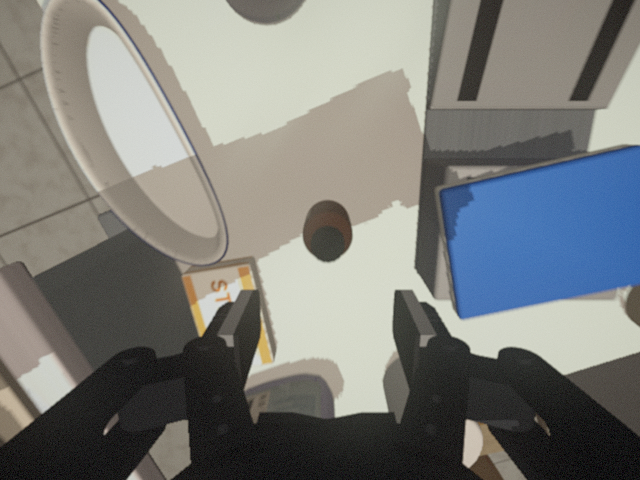

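Run:
```python
from h import *
z6=load('w6'); s,p,M=tool()
def tip(n,tcp,M):
    z=load(n); P=cloud(z); T=(P-tcp)@M
    g=np.isfinite(T[...,0])&(T[...,2]>-.06)&(T[...,2]<.03)&(abs(T[...,1])<.075)&(abs(T[...,0])<.03)
    for sgn in(-1,1):
        q=T[g&(T[...,1]*sgn>0)]
        if len(q): print(n,sgn,len(q),'z max pct',np.percentile(q[:,2],[90,98,100]).round(4),'y',np.percentile(q[:,1],[2,98]).round(4),'x',np.percentile(q[:,0],[2,98]).round(4))
tip('w6',p,M)
M0=R.from_quat(np.roll([-1.13434869e-03,9.80282223e-01,1.97599258e-01,-9.69275433e-05],-1)).as_matrix()
tip('wrist0',np.array([.2419,-.5755,.2303]),M0)
tip('w3',np.array([.5618,.049,.2494]),M)
```

```text
w6 -1 11659 z max pct [-0.0178 -0.0039  0.0041] y [-0.063  -0.0315] x [-0.0105  0.0131]
w6 1 12049 z max pct [-0.0176 -0.0034  0.0043] y [0.023  0.0553] x [-0.0107  0.013 ]
wrist0 -1 5204 z max pct [-0.0215 -0.0153 -0.0117] y [-0.0659 -0.0434] x [-0.0082  0.0146]
wrist0 1 5195 z max pct [-0.0214 -0.0153 -0.0113] y [0.0413 0.0642] x [-0.0083  0.0144]
w3 -1 4930 z max pct [-0.0217 -0.0159 -0.0125] y [-0.0622 -0.0414] x [-0.0075  0.0154]
w3 1 5519 z max pct [-0.0208 -0.0147 -0.0109] y [0.0427 0.0673] x [-0.0075  0.0154]
```

```bash
python3 - <<'E'
from h import *
to(s2w([0,-.14,.16])[0])
E
python3 -m handwheel '[[[-0.079,0.137,0],0,0.085],[[-0.079,0.137,0],0,0.085],[[-0.079,0.137,0],0,0.085],[[-0.079,0.137,0],0,0.085],[[-0.079,0.137,0],0,0.085],[[-0.079,0.137,0],0,0.085]]'
python3 - <<'E'
from h import *
to(s2w([0,-.14,.057])[0])
snap('wrist','w7')
E
```

```text
t 8.25 tcp [0.4433 0.0996 0.1676] stand [-0.1333 -0.0587  0.1676] xang 68.78 F [1.6 1.  4.2] open 0.0551
 target [ 0.5379 -0.0245  0.16  ] -> shift [-0.0815  0.1331  0.0082] turn(to 68.8) -0.0
time_s: 8.85
eef_pos: [0.5411, -0.023, 0.1674]
tcp_rot: [0.001, 0.825, 0.565, 0.004]
contact_force: [-0.3, 0.5, -0.5]
opening: 0.0853
t 8.85 tcp [ 0.5411 -0.023   0.1674] stand [ 0.0023 -0.1374  0.1674] xang 68.77 F [-0.3  0.5 -0.5] open 0.0853
 target [ 0.5379 -0.0245  0.057 ] -> shift [-0.0033 -0.003   0.1104] turn(to 68.8) -0.0
```

View pics/w7.png

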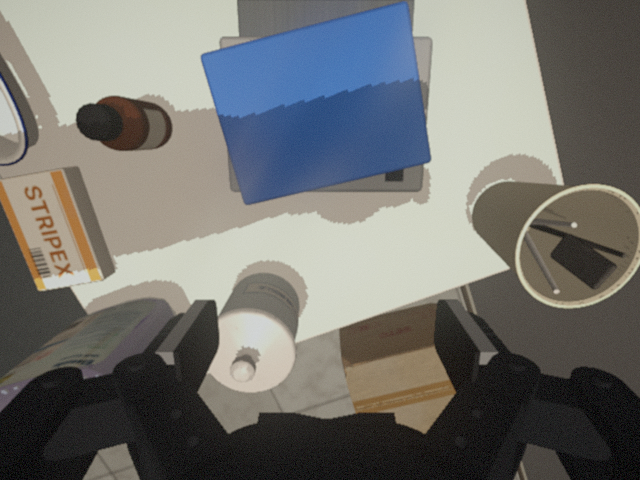

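Run:
```python
from h import *
z=load('w7');P=cloud(z);S=w2s(P.reshape(-1,3)).reshape(P.shape)
g=(P[...,2]>.06)&(P[...,2]<.115)&(S[...,0]>-.11)&(S[...,0]<.03)&(S[...,1]<-.125)
q=S[g];print('jar',q.min(0),np.percentile(q[:,1],99),q.max(0))
g=(P[...,2]>.06)&(P[...,2]<.125)&(S[...,0]>.08)&(S[...,1]<-.05)
q=S[g];print('beaker',q.min(0),q.max(0))
hsv=cv2.cvtColor(z['im'],cv2.COLOR_BGR2HSV)
m=cv2.inRange(hsv,(105,100,50),(125,255,255)); nn,l,st,c=cv2.connectedComponentsWithStats(m); i=1+np.argmax(st[1:,4])
v,u=np.nonzero(l==i); W=plane(z,np.c_[u,v],.082);r=cv2.minAreaRect(W[:,:2].astype(np.float32)); b=cv2.boxPoints(r)
print(r,w2s(np.r_[r[0],.082]),w2s(np.c_[b,[.082]*4]).round(4).tolist())
f=lambda *a:np.array(a,float)
print('deck back',w2s(plane(z,[(231,191),(422,191)],.064)).round(4))
to(s2w([0,-.135,.057])[0])
```

```text
jar [-0.0823471  -0.2505002   0.06005263] -0.18463169417387443 [-0.01884961 -0.18328489  0.1048436 ]
beaker [ 0.11581837 -0.17184425  0.06001228] [ 0.19314854 -0.09392608  0.11093957]
((0.5684648752212524, 0.05659806728363037), (0.08880395442247391, 0.11766201257705688), 81.59589385986328) [[-0.00103707 -0.05332094  0.082     ]] [[-0.0485, -0.1097, 0.082], [0.0662, -0.0835, 0.082], [0.0464, 0.0031, 0.082], [-0.0683, -0.0232, 0.082]]
deck back [[-0.0606 -0.1038  0.064 ]
 [ 0.067  -0.1039  0.064 ]]
t 8.9 tcp [ 0.5408 -0.0225  0.1675] stand [ 0.0019 -0.1371  0.1675] xang 68.83 F [-1.3 -0.3 -0.2] open 0.085
 target [ 0.5398 -0.0199  0.057 ] -> shift [ 0.0014 -0.0026  0.1105] turn(to 68.8) 0.0
```

```bash
python3 -m handwheel '[[[0,-0.003,0.04],0,0.085],[[0,-0.003,0.08],0,0.085],[[0,-0.003,0.1],0,0.085],[[0,-0.003,0.11],0,0.085],[[0,-0.003,0.11],0,0.085],[[0,-0.003,0.11],0,0.085]]'
python3 - <<'E'
from h import *
to(s2w([0,-.105,.057])[0])
snap('side','s3');z=load('s3');cv2.imwrite('pics/s3z.png',cv2.resize(z['im'][130:330,230:430],None,fx=3,fy=3))
E
```

```text
time_s: 9.5
eef_pos: [0.5394, -0.0206, 0.0585]
tcp_rot: [0.001, 0.825, 0.566, 0.005]
contact_force: [-0.1, -0.2, 0.3]
opening: 0.0848
t 9.5 tcp [ 0.5394 -0.0206  0.0585] stand [-1.000e-04 -1.358e-01  5.850e-02] xang 68.88 F [-0.1 -0.2  0.3] open 0.0848
 target [0.5507 0.0081 0.057 ] -> shift [0.0308 0.0002 0.0017] turn(to 68.8) 0.1
```

View pics/s3z.png

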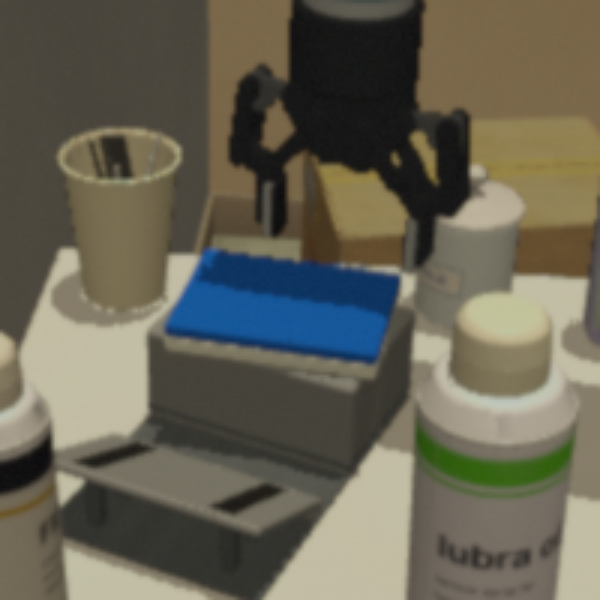

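```bash
python3 -m handwheel '[[[0.015,0,0.0015],0,0.085],[[0.022,0,0.0015],0,0.085],[[0.028,0,0.0015],0,0.085],[[0.034,0,0.0015],0,0.085],[[0.04,0,0.0015],0,0.085],[[0.046,0,0.0015],0,0.085],[[0.052,0,0.0015],0,0.085],[[0.052,0,0.0015],0,0.085]]'
cat > m.py <<'E'
from h import *
def slab(n):
    z=load(n);hsv=cv2.cvtColor(z['im'],cv2.COLOR_BGR2HSV)
    m=cv2.inRange(hsv,(105,100,50),(125,255,255)); nn,l,st,c=cv2.connectedComponentsWithStats(m); i=1+np.argmax(st[1:,4])
    v,u=np.nonzero(l==i); W=plane(z,np.c_[u,v],.082);r=cv2.minAreaRect(W[:,:2].astype(np.float32)); b=cv2.boxPoints(r)
    print(n,'slab',np.round(r[1],4),round(r[2],2),w2s(np.r_[r[0],.082]).round(4),w2s(np.c_[b,[.082]*4])[:,:2].round(4).tolist())
E
python3 - <<'E'
from m import *
to()
snap('wrist','w8');snap('side','s4');slab('w8');slab('s4');slab('s3')
z=load('s4');cv2.imwrite('pics/s4z.png',cv2.resize(z['im'][130:330,230:430],None,fx=3,fy=3))
E
```

```text
time_s: 10.35
eef_pos: [0.5597, 0.0289, 0.0578]
tcp_rot: [0.001, 0.825, 0.566, 0.007]
contact_force: [-1.2, 0.3, -0.4]
opening: 0.0847
t 10.35 tcp [0.5597 0.0289 0.0578] stand [ 0.0009 -0.0823  0.0578] xang 68.91 F [-1.2  0.3 -0.4] open 0.0847
w8 slab [0.0881 0.1171] 68.86 [[ 0.0062 -0.0247  0.082 ]] [[-0.0522, -0.0689], [0.0649, -0.0686], [0.0647, 0.0195], [-0.0525, 0.0192]]
s4 slab [0.0971 0.1213] 68.8 [[ 0.003  -0.0227  0.082 ]] [[-0.0576, -0.0714], [0.0638, -0.0712], [0.0636, 0.026], [-0.0577, 0.0257]]
s3 slab [0.0966 0.1188] 82.18 [[-0.0048 -0.05    0.082 ]] [[-0.0513, -0.1108], [0.0642, -0.0831], [0.0417, 0.0108], [-0.0738, -0.0169]]
```

View pics/s4z.png

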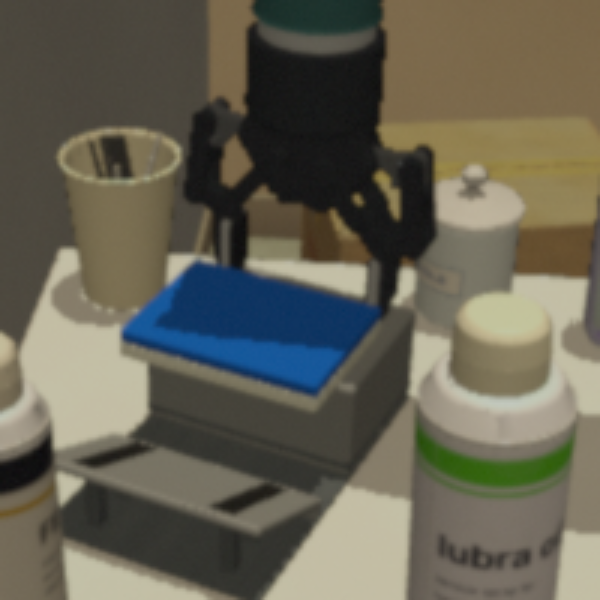

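View pics/w8.png

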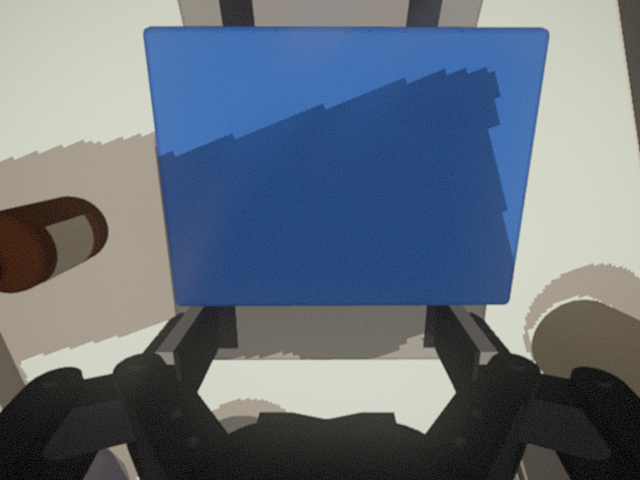

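```bash
python3 -m handwheel '[[[0.004,0,0.0],0,0.085],[[0.007,0,0.0],0,0.085],[[0.01,0,0.0],0,0.085],[[0.012,0,0.0],0,0.085],[[0.013,0,0.0],0,0.085],[[0.014,0,0],0,0.085],[[0.014,0,0],0,0.085]]'
python3 - <<'E'
from m import *
to()
snap('wrist','w9');slab('w9')
E
```

```text
time_s: 11.15
eef_pos: [0.5647, 0.0416, 0.0581]
tcp_rot: [0.001, 0.825, 0.566, 0.007]
contact_force: [-2.7, -3.0, 0.3]
opening: 0.0852
t 11.15 tcp [0.5647 0.0416 0.0581] stand [ 0.0009 -0.0686  0.0581] xang 68.9 F [-2.7 -3.   0.3] open 0.0852
w9 slab [0.0883 0.117 ] 68.85 [[ 0.0063 -0.0111  0.082 ]] [[-0.0521, -0.0554], [0.0649, -0.0551], [0.0647, 0.0332], [-0.0524, 0.0329]]
```

```bash
python3 -m handwheel '[[[0.001,0,0.0],0,0.085],[[0.002,0,0.0],0,0.085],[[0.003,0,0.0],0,0.085],[[0.003,0,0.0],0,0.085]]'
python3 - <<'E'
from m import *
to()
snap('wrist','w10');slab('w10')
E
```

```text
time_s: 11.6
eef_pos: [0.5659, 0.0445, 0.0582]
tcp_rot: [0.001, 0.825, 0.566, 0.007]
contact_force: [-2.3, -3.7, 2.7]
opening: 0.085
t 11.6 tcp [0.5659 0.0445 0.0582] stand [ 0.001  -0.0655  0.0582] xang 68.9 F [-2.3 -3.7  2.7] open 0.085
w10 slab [0.0882 0.1171] 68.85 [[ 0.0063 -0.008   0.082 ]] [[-0.0521, -0.0523], [0.065, -0.052], [0.0647, 0.0362], [-0.0523, 0.0359]]
```

```bash
python3 -m handwheel '[[[0.001,0,0.0],0,0.085],[[0.002,0,0.0],0,0.085],[[0.002,0,0.0],0,0.085],[[0.002,0,0.0],0,0.085]]'
python3 - <<'E'
from m import *
to()
snap('wrist','w11');slab('w11');snap('side','s5')
z=load('s5');cv2.imwrite('pics/s5z.png',cv2.resize(z['im'][130:330,230:430],None,fx=3,fy=3))
E
```

```text
time_s: 12.05
eef_pos: [0.5667, 0.0465, 0.0583]
tcp_rot: [0.001, 0.825, 0.566, 0.007]
contact_force: [-1.6, -3.5, 1.9]
opening: 0.0847
t 12.05 tcp [0.5667 0.0465 0.0583] stand [ 0.001  -0.0633  0.0583] xang 68.91 F [-1.6 -3.5  1.9] open 0.0847
w11 slab [0.0883 0.1171] 68.85 [[ 0.0063 -0.0059  0.082 ]] [[-0.0521, -0.0502], [0.065, -0.0499], [0.0648, 0.0384], [-0.0524, 0.0381]]
```

View pics/s5z.png

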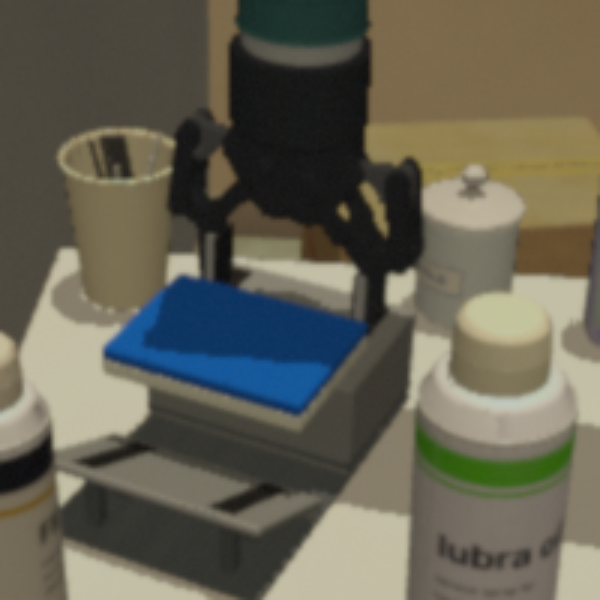

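```bash
python3 -m handwheel '[[[0.001,0,0.0],0,0.085],[[0.001,0,0.0],0,0.085],[[-0.002,0,0.0],0,0.085],[[-0.005,0,0],0,0.085],[[-0.005,0,0],0,0.085]]'
python3 - <<'E'
from m import *
to()
snap('wrist','w12');slab('w12')
E
```

```text
time_s: 12.65
eef_pos: [0.565, 0.0421, 0.0582]
tcp_rot: [0.001, 0.825, 0.566, 0.007]
contact_force: [-0.3, 0.1, -0.7]
opening: 0.0848
t 12.65 tcp [0.565  0.0421 0.0582] stand [ 0.001  -0.0681  0.0582] xang 68.91 F [-0.3  0.1 -0.7] open 0.0848
w12 slab [0.0047 0.1286] 68.77 [[0.0068 0.038  0.082 ]] [[-0.0575, 0.0356], [0.0711, 0.0358], [0.0711, 0.0404], [-0.0575, 0.0403]]
```

It tipped. Look.

Run:
```python
from m import *
snap('side','s6')
z=load('s6');cv2.imwrite('pics/s6z.png',cv2.resize(z['im'][130:330,230:430],None,fx=3,fy=3))
```

```text
(no output)
```

View pics/s6z.png

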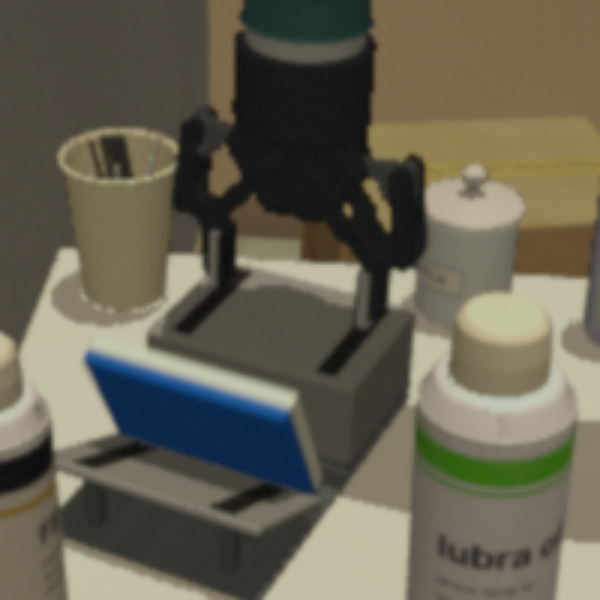

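View pics/w12.png

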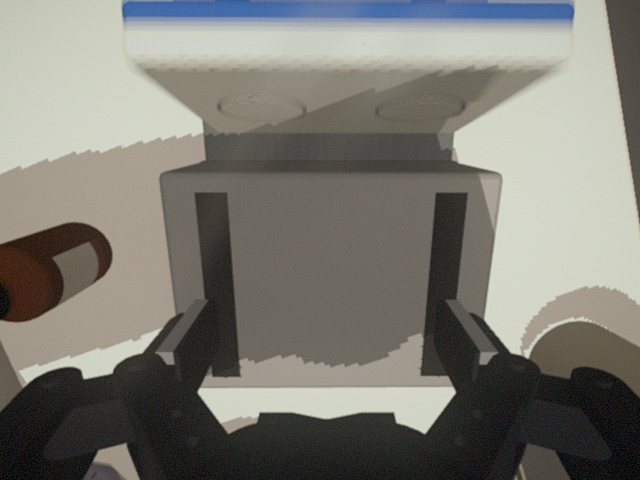

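```bash
python3 -m handwheel '[[[0,0,0.0],0,0.085],[[0,0,0.0],0,0.085],[[0,0,0.0],0,0.085],[[0,0,0],0,0.085]]';python3 - <<'E'
from m import *
snap('side','s7');snap('wrist','w13')
z=load('s7');a=cv2.resize(z['im'][130:330,230:430],None,fx=2,fy=2)
b=cv2.resize(load('w13')['im'],(533,400))[:,60:460]
cv2.imwrite('pics/s7z.png',np.hstack([a,b]))
z=load('w13');P=cloud(z);S=w2s(P.reshape(-1,3)).reshape(P.shape)
for c in (250,330,450):
    print(c,[(r,S[r,c].round(4).tolist()) for r in range(4,150,12)])
E
```

```text
time_s: 13.15
eef_pos: [0.5651, 0.0422, 0.0582]
tcp_rot: [0.001, 0.825, 0.566, 0.007]
contact_force: [0.5, -0.3, -0.1]
opening: 0.0847
250 [(4, [-0.0273, 0.0495, 0.0464]), (16, [-0.0277, 0.0459, 0.0452]), (28, [-0.0284, 0.0425, 0.0424]), (40, [-0.0289, 0.0387, 0.0407]), (52, [-0.0296, 0.0349, 0.0385]), (64, [-0.0298, 0.0304, 0.0388]), (76, [-0.0306, 0.0264, 0.0352]), (88, [-0.0311, 0.0219, 0.0338]), (100, [-0.0321, 0.0175, 0.0303]), (112, [-0.0323, 0.0125, 0.0301]), (124, [-0.0333, 0.0076, 0.0262]), (136, [-0.0341, 0.0023, 0.024]), (148, [-0.0349, -0.0032, 0.021])]
330 [(4, [0.0021, 0.0495, 0.0469]), (16, [0.0022, 0.0462, 0.0443]), (28, [0.0022, 0.0424, 0.0433]), (40, [0.0023, 0.0388, 0.041]), (52, [0.0023, 0.0348, 0.0399]), (64, [0.0024, 0.0309, 0.0366]), (76, [0.0025, 0.0265, 0.0358]), (88, [0.0025, 0.022, 0.034]), (100, [0.0026, 0.0176, 0.0305]), (112, [0.0027, 0.0127, 0.0291]), (124, [0.0028, 0.0077, 0.026]), (136, [0.0028, 0.0024, 0.0247]), (148, [0.0029, -0.0031, 0.0219])]
450 [(4, [0.0464, 0.0499, 0.0464]), (16, [0.0474, 0.0464, 0.0447]), (28, [0.0479, 0.0425, 0.0441]), (40, [0.0485, 0.0385, 0.0434]), (52, [0.05, 0.035, 0.0399]), (64, [0.051, 0.0308, 0.0383]), (76, [0.0522, 0.0267, 0.0359]), (88, [0.0532, 0.0222, 0.034]), (100, [0.0547, 0.0177, 0.0309]), (112, [0.0559, 0.0129, 0.0285]), (124, [0.0569, 0.0078, 0.0271]), (136, [0.0583, 0.0026, 0.0243]), (148, [0.0599, -0.003, 0.0211])]
```

View pics/s7z.png

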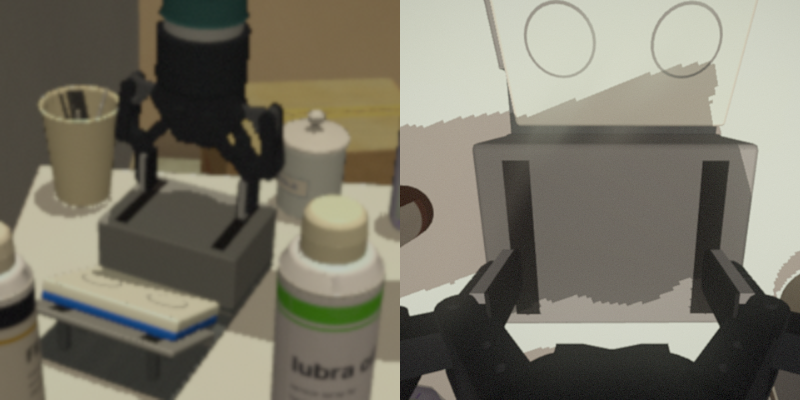

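```bash
python3 -m handwheel '[[[0,0,-0.05],0,0.085],[[0,0,-0.1],0,0.085],[[0.02,0,-0.15],0,0.085],[[0.04,0,-0.19],0,0.085],[[0.04,0,-0.19],0,0.085],[[0.04,0,-0.19],0,0.085],[[0.04,0,-0.19],0,0.085]]';python3 - <<'E'
from m import *
to()
snap('wrist','w14');snap('scene','c2')
z=load('w14');cv2.imwrite('pics/w14z.png',cv2.resize(z['im'][100:360,180:480],None,fx=2.3,fy=2.3,interpolation=cv2.INTER_CUBIC))
z=load('c2');cv2.imwrite('pics/c2z.png',cv2.resize(z['im'][150:330,220:460],None,fx=3,fy=3,interpolation=cv2.INTER_CUBIC))
E
```

```text
time_s: 13.95
eef_pos: [0.5757, 0.078, 0.247]
tcp_rot: [0.0, 0.825, 0.566, 0.006]
contact_force: [-0.3, -0.3, -0.4]
opening: 0.0847
t 13.95 tcp [0.5757 0.078  0.247 ] stand [-0.0021 -0.0307  0.247 ] xang 68.91 F [-0.3 -0.3 -0.4] open 0.0847
```

View pics/w14z.png

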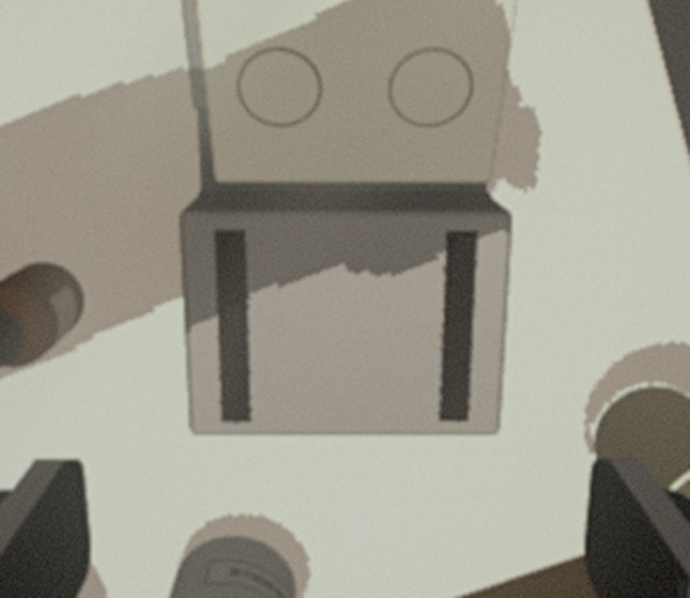

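View pics/w14.png

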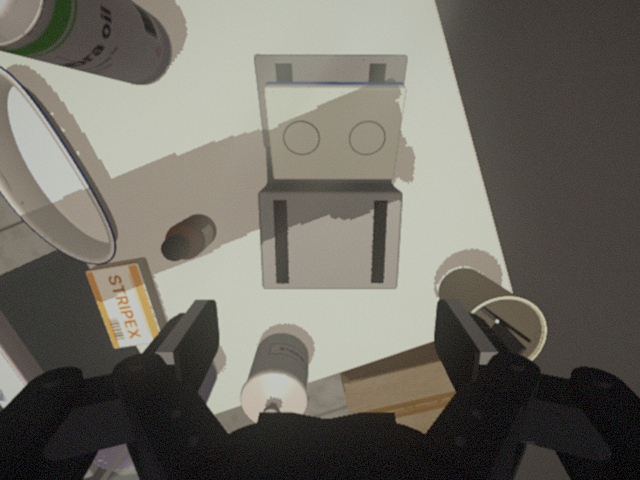

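View pics/c2z.png

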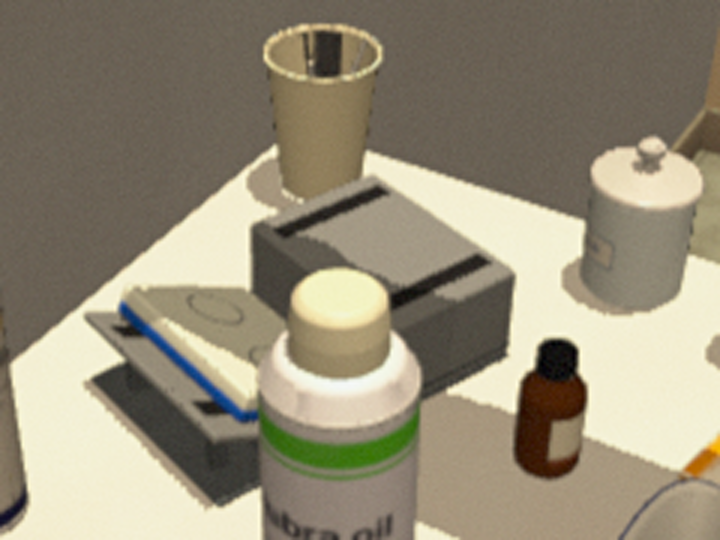

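Run:
```python
from m import *
for k in ('w14',):
    z=load(k);P=cloud(z);S=w2s(P.reshape(-1,3)).reshape(P.shape)
    zr=16+ (S[...,1]*1000-26)*np.tan(np.radians(25)); h=(S[...,2]*1000-zr)  # mm above rest plane vertically
    a=(h>12)&(h<28)&(abs(S[...,0])<.09)&(S[...,1]>-.03)&(S[...,1]<.1)
    b=(abs(h)<5)&(abs(S[...,0])<.09)&(S[...,1]>.03)&(S[...,1]<.1)
    q=S[a];print('slab h med',np.median(h[a]),'y range',np.percentile(q[:,1],[.3,99.7]).round(4))
    for y in np.arange(.0,.08,.015):
        w=q[abs(q[:,1]-y)<.006]; print(' slab y',y.round(3),'x',np.percentile(w[:,0],[.5,99.5]).round(4),w[:,2].mean().round(4))
    q=S[b]
    for y in(.085,.092): w=q[abs(q[:,1]-y)<.004]; print(' rest y',y,'x',np.percentile(w[:,0],[.5,99.5]).round(4))
# top edge corners and rest top corners by pixel
z=load('w14')
print('rest top',w2s(plane(z,[(254.5,55),(407.5,55.5)],.051)).round(4).tolist())
# slab upper face upper edge: z=39.2+45*sin25=58.2, y=33.2+40.8=74
print('slab up',w2s(plane(z,[(265,86),(405.5,85)],.058)).round(4).tolist(),'lower',w2s(plane(z,[(180+215/2.3,100+181/2.3),(180+490/2.3,100+181/2.3)],.0202)).round(4).tolist())
to()
```

```text
slab h med 19.084404124959487 y range [-0.0096  0.079 ]
 slab y 0.0 x [-0.0527  0.0653] 0.0234
 slab y 0.015 x [-0.0526  0.0655] 0.0299
 slab y 0.03 x [-0.0525  0.0653] 0.0372
 slab y 0.045 x [-0.0526  0.0655] 0.0442
 slab y 0.06 x [-0.0526  0.0653] 0.0509
 slab y 0.075 x [-0.0524  0.0651] 0.0565
 rest y 0.085 x [-0.0614  0.0667]
 rest y 0.092 x [-0.0612  0.0667]
rest top [[-0.0608, 0.1023, 0.051], [0.0669, 0.1024, 0.051]]
slab up [[-0.0521, 0.0775, 0.058], [0.0652, 0.0787, 0.058]] lower [[-0.053, -0.0042, 0.0202], [0.066, -0.004, 0.0202]]
t 14.05 tcp [0.5753 0.0778 0.2462] stand [-0.0024 -0.0311  0.2462] xang 68.88 F [-0.3  0.2  0.2] open 0.0849
```

Run:
```python
from m import *
snap('side','s8')
for n in('s8','c2','w14'):
    z=load(n); hsv=cv2.cvtColor(z['im'],cv2.COLOR_BGR2HSV)
    m=cv2.inRange(hsv,(100,90,40),(125,255,255)); nn,l,st,c=cv2.connectedComponentsWithStats(m); i=1+np.argmax(st[1:,4])
    print(n,st[i])
    out=[];tops=[]
    for u in range(st[i][0],st[i][0]+st[i][2]):
        v=np.nonzero(l[:,u]==i)[0]
        if len(v): out.append((u,v.max()+.5)); tops.append((u,v.min()-.5))
    uv=np.array(out,float); r=np.c_[(uv[:,0]-z['cx'])/z['fx'],(uv[:,1]-z['cy'])/z['fy'],np.ones(len(uv))]@z['rotation'].T
    # to stand
    e=w2s(z['eye'])[0]; rs=w2s(O+r)
    t25=np.tan(np.radians(25)); t=(.016+(e[1]-.026)*t25-e[2])/(rs[:,2]-rs[:,1]*t25)
    X=e+rs*t[:,None]; print(' bottom edge y med',np.median(X[:,1]).round(4),'x',X[:,0].min().round(4),X[:,0].max().round(4),X[::12].round(4).tolist())
z=load('s8');cv2.imwrite('pics/s8z.png',cv2.resize(z['im'][240:340,220:340],None,fx=6,fy=6,interpolation=cv2.INTER_CUBIC))
```

```text
s8 [251 276  87  24 336]
 bottom edge y med 0.0768 x -0.0545 0.0658 [[0.0658, 0.0758, 0.0392], [0.0402, 0.0806, 0.0415], [0.0209, 0.0763, 0.0394], [-0.0009, 0.0765, 0.0395], [-0.0222, 0.0767, 0.0396], [-0.0431, 0.0769, 0.0398], [-0.0508, 0.0498, 0.0271], [-0.0543, 0.0107, 0.0089]]
c2 [260 251  46  40 201]
 bottom edge y med 0.0778 x -0.0514 0.0663 [[0.0663, 0.0773, 0.0399], [0.0292, 0.077, 0.0398], [-0.0061, 0.0768, 0.0397], [-0.0423, 0.0785, 0.0405]]
w14 [326  83  30   1  30]
 bottom edge y med 0.0815 x -0.0011 0.0242 [[-0.0011, 0.0815, 0.0419], [0.0094, 0.0815, 0.0419], [0.0198, 0.0815, 0.0419]]
```

View pics/s8z.png

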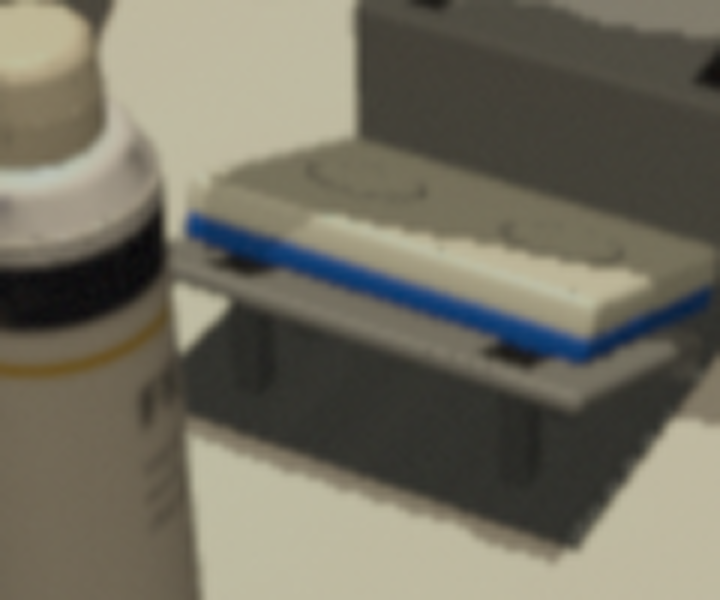

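```bash
python3 - <<'E'
from m import *
to(s2w([.105,.035,.12])[0])
E
python3 -m handwheel '[[[0.066,0.107,0],0,0],[[0.066,0.107,0],0,0],[[0.066,0.107,0],0,0],[[0.066,0.107,0.05],0,0],[[0.066,0.107,0.09],0,0],[[0.066,0.107,0.126],0,0],[[0.066,0.107,0.126],0,0],[[0.066,0.107,0.126],0,0]]'
python3 - <<'E'
from m import *
to(s2w([.100,.035,.031])[0])
snap('wrist','w15')
E
```

```text
t 14.1 tcp [0.5755 0.0778 0.2463] stand [-0.0022 -0.031   0.2463] xang 68.88 F [-1.2 -0.2 -0.3] open 0.0854
 target [0.6993 0.1004 0.12  ] -> shift [0.0645 0.1067 0.1276] turn(to 68.8) 0.1
time_s: 14.9
eef_pos: [0.699, 0.1012, 0.1203]
tcp_rot: [-0.001, 0.825, 0.565, 0.004]
contact_force: [0.2, 0.0, 1.2]
opening: -0.0004
t 14.9 tcp [0.699  0.1012 0.1203] stand [0.1044 0.0356 0.1203] xang 68.85 F [0.2 0.  1.2] open -0.0004
 target [0.6947 0.1022 0.031 ] -> shift [-0.0013 -0.0046  0.0893] turn(to 68.8) 0.0
```

View pics/w15.png

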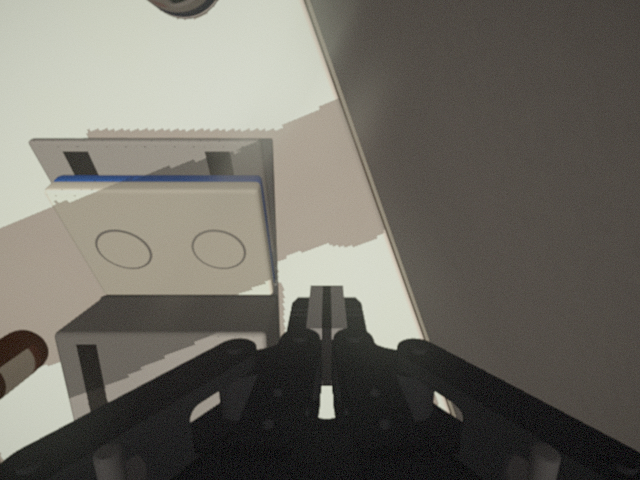

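```bash
python3 -m handwheel '[[[0,0,0.04],0,0],[[0,0,0.07],0,0],[[0,0,0.085],0,0],[[0,0,0.089],0,0],[[0,0,0.089],0,0],[[0,0,0.089],0,0]]'
python3 - <<'E'
from m import *
to(s2w([.084,.035,.031])[0])
snap('wrist','w16')
z=load('w16');P=cloud(z);S=w2s(P.reshape(-1,3)).reshape(P.shape);s,p,M=tool();T=(P-p)@M
g=(T[...,2]>-.03)&(T[...,2]<.006)&(abs(T[...,1])<.04)&(abs(T[...,0])<.015)
q=T[g];print('finger y',np.percentile(q[:,1],[1,99]).round(4),'z',np.percentile(q[:,2],[50,99]).round(4),len(q))
E
```

```text
time_s: 15.55
eef_pos: [0.7036, 0.102, 0.0361]
tcp_rot: [0.001, 0.825, 0.565, 0.008]
contact_force: [-0.6, 1.5, 0.6]
opening: 0.0001
t 15.55 tcp [0.7036 0.102  0.0361] stand [0.1084 0.0381 0.0361] xang 68.86 F [-0.6  1.5  0.6] open 0.0001
 target [0.6798 0.108  0.031 ] -> shift [-0.0031 -0.0244  0.0048] turn(to 68.8) 0.1
finger y [-0.0133  0.0133] z [-0.0191 -0.0039] 2224
```

View pics/w16.png

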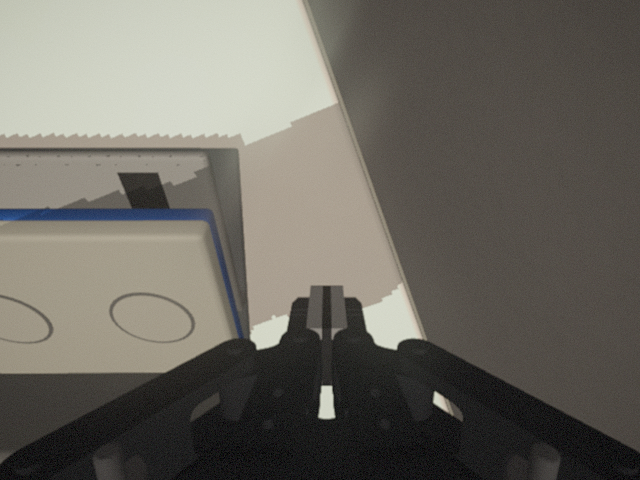

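```bash
python3 -m handwheel '[[[-0.003,-0.01,0.005],0,0],[[-0.003,-0.02,0.005],0,0],[[-0.003,-0.024,0.005],0,0],[[-0.003,-0.025,0.005],0,0],[[-0.003,-0.025,0.005],0,0]]'
python3 - <<'E'
from m import *
to(s2w([.0775,.035,.030])[0])
snap('side','s9')
z=load('s9');cv2.imwrite('pics/s9z.png',cv2.resize(z['im'][220:340,200:340],None,fx=5,fy=5,interpolation=cv2.INTER_CUBIC))
E
```

```text
time_s: 16.1
eef_pos: [0.679, 0.1085, 0.0309]
tcp_rot: [0.001, 0.825, 0.565, 0.008]
contact_force: [0.4, -0.7, -0.8]
opening: 0.0002
t 16.1 tcp [0.679  0.1085 0.0309] stand [0.0831 0.0352 0.0309] xang 68.88 F [ 0.4 -0.7 -0.8] open 0.0002
 target [0.6737 0.1104 0.03  ] -> shift [-0.0002 -0.0056  0.0009] turn(to 68.8) 0.1
```

View pics/s9z.png

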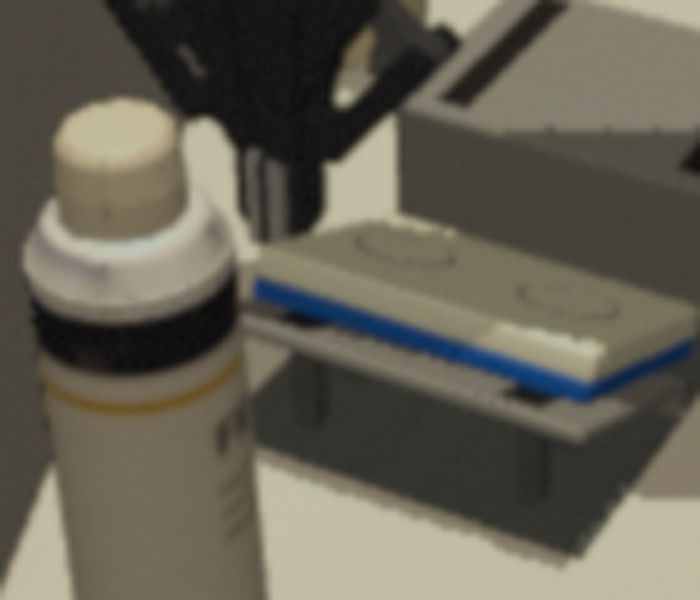

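```bash
python3 -m handwheel '[[[0,-0.001,0],0,0],[[0,-0.002,0],0,0],[[0,-0.003,0],0,0],[[0,-0.003,0],0,0]]'; python3 -m handwheel '[[[0,-0.001,0],0,0],[[0,-0.002,0],0,0],[[0,-0.002,0],0,0],[[0,-0.002,0],0,0]]'
python3 - <<'E'
from m import *
to()
snap('wrist','w17')
z=load('w17');P=cloud(z);S=w2s(P.reshape(-1,3)).reshape(P.shape)
print('slab end', [ (y,np.percentile(S[(abs(S[...,1]-y)<.004)&(S[...,2]>.0145+.02+.466*(y-.026)-.004)&(S[...,2]<.0145+.02+.466*(y-.026)+.005)&(S[...,0]<.08)][:,0],99).round(4)) for y in(.02,.055,.065)])
E
```

```text
time_s: 16.55
eef_pos: [0.6764, 0.1095, 0.0308]
tcp_rot: [0.001, 0.825, 0.565, 0.008]
contact_force: [-0.2, -0.4, -1.0]
opening: 0.0
time_s: 16.95
eef_pos: [0.675, 0.1101, 0.031]
tcp_rot: [0.002, 0.825, 0.565, 0.008]
contact_force: [1.0, -1.0, -0.9]
opening: 0.0002
t 16.95 tcp [0.675  0.1101 0.031 ] stand [0.0788 0.0352 0.031 ] xang 68.86 F [ 1.  -1.  -0.9] open 0.0002
slab end [(0.02, np.float64(0.0568)), (0.055, np.float64(0.0646)), (0.065, np.float64(0.0645))]
```

View pics/w17.png

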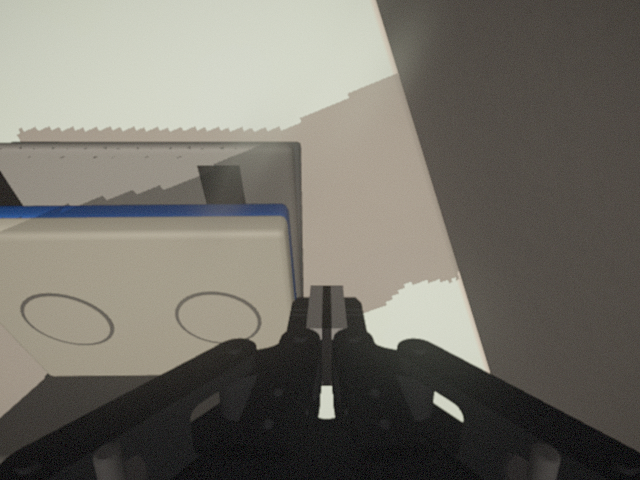

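```bash
python3 -m handwheel '[[[0,-0.001,0],0,0],[[0,-0.002,0],0,0],[[0,-0.002,0],0,0],[[0,-0.002,0],0,0]]'; python3 -m handwheel '[[[0,-0.001,0],0,0],[[0,-0.002,0],0,0],[[0,-0.002,0],0,0],[[0,-0.002,0],0,0]]'
python3 - <<'E'
from m import *
to()
snap('side','s10'); 
for n in('s9','s10'):
    z=load(n); hsv=cv2.cvtColor(z['im'],cv2.COLOR_BGR2HSV)
    m=cv2.inRange(hsv,(100,90,40),(125,255,255)); nn,l,st,c=cv2.connectedComponentsWithStats(m); i=1+np.argmax(st[1:,4]); print(n,st[i])
E
```

```text
time_s: 17.4
eef_pos: [0.6732, 0.1108, 0.031]
tcp_rot: [0.002, 0.825, 0.565, 0.008]
contact_force: [1.8, -0.8, -0.7]
opening: 0.0001
time_s: 17.8
eef_pos: [0.6714, 0.1115, 0.0311]
tcp_rot: [0.002, 0.825, 0.565, 0.008]
contact_force: [2.5, -0.5, -0.7]
opening: -0.0003
t 17.8 tcp [0.6714 0.1115 0.0311] stand [0.0749 0.0352 0.0311] xang 68.86 F [ 2.5 -0.5 -0.7] open -0.0003
s9 [251 276  87  24 343]
s10 [254 277  87  24 351]
```

```bash
python3 -m handwheel '[[[0,0.01,0],0,0],[[0,0.025,0],0,0],[[0,0.025,-0.03],0,0],[[0,0.025,-0.08],0,0],[[0,0.025,-0.13],0,0],[[-0.04,0,-0.19],0,0],[[-0.066,-0.08,-0.22],0,0],[[-0.066,-0.08,-0.22],0,0]]'; python3 -m handwheel '[[[0,0,-0.005],0,0.0],[[0,0,-0.005],0,0],[[0,0,-0.005],0,0],[[0,0,-0.005],0,0],[[0,0,-0.005],0,0]]'
python3 - <<'E'
from m import *
to()
snap('wrist','w18');snap('side','s11');snap('scene','c3')
z=load('w18');P=cloud(z);S=w2s(P.reshape(-1,3)).reshape(P.shape)
zr=16+ (S[...,1]*1000-26)*np.tan(np.radians(25)); h=(S[...,2]*1000-zr)
a=(h>12)&(h<28)&(abs(S[...,0])<.09)&(S[...,1]>-.03)&(S[...,1]<.1)
b=(abs(h)<5)&(abs(S[...,0])<.09)&(S[...,1]>.03)&(S[...,1]<.1)
q=S[a];print('slab h',np.median(h[a]),np.percentile(q[:,1],[.3,99.7]).round(4))
for y in(.0,.03,.06): w=q[abs(q[:,1]-y)<.006]; print(' slab',y,np.percentile(w[:,0],[.5,99.5]).round(4),w[:,2].mean().round(4))
q=S[b]
for y in(.088,.095): w=q[abs(q[:,1]-y)<.004]; print(' rest y',y,'x',np.percentile(w[:,0],[.5,99.5]).round(4))
from scipy.optimize import least_squares
def fit(n):
  z=load(n);P=cloud(z)
  for k,a,r in(('bottle',(.39,.49,.05,.15,.01,.05),.018),('white',(.38,.52,.15,.35,.05,.16),.0335),('dark',(.6,.75,.15,.36,.02,.14),.027),('jar',(.4,.52,-.15,-.02,.02,.08),.0345),('beaker',(.62,.76,-.15,-.01,.095,.115),.039)):
    x0,x1,y0,y1,h0,h1=a
    Q=P[(P[...,0]>x0)&(P[...,0]<x1)&(P[...,1]>y0)&(P[...,1]<y1)&(P[...,2]>h0)&(P[...,2]<h1)]
    if len(Q)<20: print(n,k,len(Q));continue
    e=z['eye'][:2];c0=Q[:,:2].mean(0);c0=c0+(c0-e)/np.linalg.norm(c0-e)*r*.6
    f=least_squares(lambda c:np.hypot(*(Q[:,:2]-c).T)-r,c0,loss='soft_l1',f_scale=.002); print(n,k,len(Q),f.x.round(4))
fit('scene0');fit('c3');fit('side0');fit('s11')
for n,o in(('c3','scene0'),('s11','side0')):
    cv2.imwrite(f'pics/{n}d.png',np.hstack([cv2.resize(load(n)['im'],(400,300)),cv2.resize(cv2.absdiff(load(n)['im'],load(o)['im']),(400,300))]))
E
```

```text
time_s: 18.65
eef_pos: [0.5774, 0.0776, 0.2466]
tcp_rot: [0.002, 0.825, 0.565, 0.009]
contact_force: [0.3, 0.9, 0.8]
opening: -0.0
time_s: 19.15
eef_pos: [0.5778, 0.0776, 0.2501]
tcp_rot: [0.001, 0.825, 0.565, 0.008]
contact_force: [-0.1, 0.5, -0.3]
opening: 0.0
t 19.15 tcp [0.5778 0.0776 0.2501] stand [-0.     -0.0304  0.2501] xang 68.83 F [-0.1  0.5 -0.3] open 0.0
slab h 19.186500961894314 [-0.0096  0.0778]
 slab 0.0 [-0.056   0.0619] 0.0232
 slab 0.03 [-0.0569  0.0611] 0.0372
 slab 0.06 [-0.0579  0.0601] 0.051
 rest y 0.088 x [-0.0614  0.0666]
 rest y 0.095 x [-0.0616  0.0666]
scene0 bottle 0
scene0 white 3156 [0.4631 0.278 ]
scene0 dark 3120 [0.6774 0.281 ]
scene0 jar 999 [ 0.4611 -0.0834]
scene0 beaker 313 [ 0.6839 -0.0734]
c3 bottle 433 [0.4383 0.0965]
c3 white 3198 [0.4646 0.2771]
c3 dark 3334 [0.6759 0.2803]
c3 jar 995 [ 0.4611 -0.0834]
c3 beaker 304 [ 0.6837 -0.0732]
side0 bottle 0
side0 white 3362 [0.4634 0.2798]
side0 dark 3446 [0.675  0.2871]
side0 jar 831 [ 0.4583 -0.0806]
side0 beaker 353 [ 0.6824 -0.0711]
s11 bottle 0
s11 white 3360 [0.4627 0.2799]
s11 dark 3868 [0.6749 0.2853]
s11 jar 842 [ 0.4583 -0.0808]
s11 beaker 359 [ 0.6824 -0.071 ]
```

View pics/w18.png

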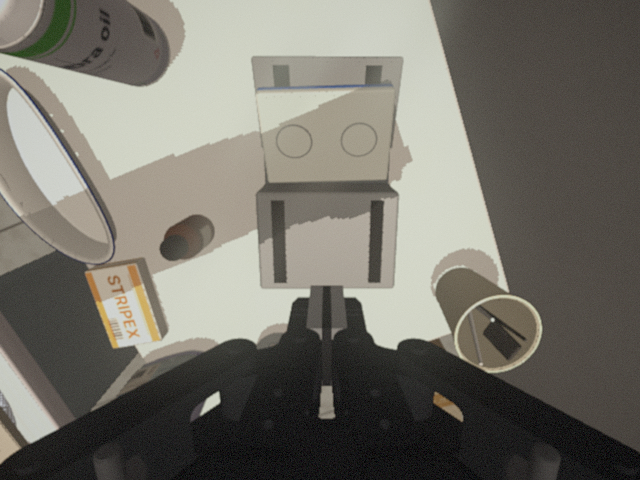

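View pics/c3d.png

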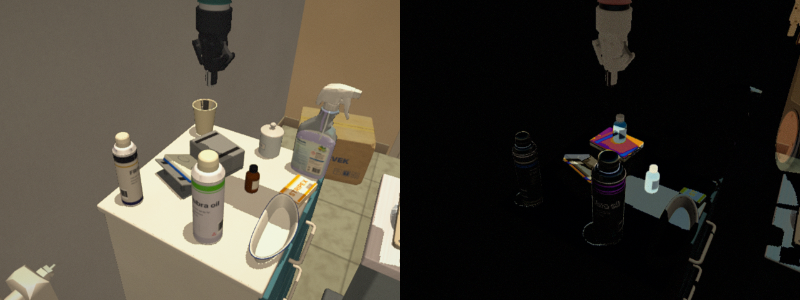

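View pics/s11d.png

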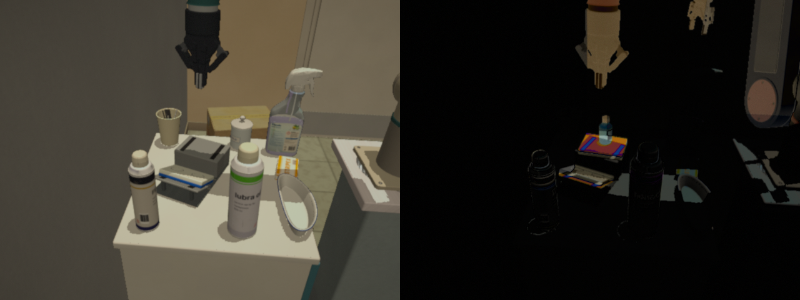

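Run:
```python
from m import *
def sh(a,b,box):
    x0,y0,x1,y1=box; A=cv2.cvtColor(load(a)['im'],cv2.COLOR_BGR2GRAY)[y0:y1,x0:x1].astype(np.float32);B=cv2.cvtColor(load(b)['im'],cv2.COLOR_BGR2GRAY)[y0:y1,x0:x1].astype(np.float32)
    (dx,dy),r=cv2.phaseCorrelate(A,B,cv2.createHanningWindow(A.shape[::-1],cv2.CV_32F)); return round(dx,2),round(dy,2),round(r,2)
for n,w,d,j in(('scene',(305,240,362,390),(178,210,230,330),(410,190,458,256)),('side',(362,228,424,380),(204,240,258,370),(364,180,410,235))):
    L=['c2','c3'] if n=='scene' else ['s1','s2','s4','s5','s6','s7','s8','s11']
    for k in L: print(n,k,'white',sh(n+'0',k,w),'dark',sh(n+'0',k,d),'jar',sh(n+'0',k,j))
```

```text
scene c2 white (-0.83, -1.58, 0.88) dark (0.0, 0.62, 0.89) jar (0.05, 0.1, 0.98)
scene c3 white (-0.82, -1.59, 0.87) dark (-0.06, 0.73, 0.89) jar (0.03, 0.03, 0.99)
side s1 white (0.43, 0.1, 0.89) dark (-0.45, -0.14, 0.84) jar (-0.01, 0.06, 0.95)
side s2 white (0.42, 0.08, 0.74) dark (-0.47, -0.08, 0.92) jar (-0.09, 0.07, 0.31)
side s4 white (0.37, 0.07, 0.91) dark (-0.32, -0.12, 0.88) jar (-0.15, 0.07, 0.65)
side s5 white (0.39, 0.11, 0.88) dark (-0.4, -0.08, 0.84) jar (-0.13, 0.06, 0.83)
side s6 white (0.45, 0.15, 0.88) dark (-0.34, -0.07, 0.87) jar (0.01, 0.02, 0.82)
side s7 white (0.39, 0.08, 0.89) dark (-0.36, -0.16, 0.82) jar (-0.02, 0.07, 0.85)
side s8 white (0.4, 0.11, 0.89) dark (-0.39, -0.16, 0.84) jar (-0.0, 0.06, 0.98)
side s11 white (0.42, 0.07, 0.9) dark (-0.34, -0.13, 0.85) jar (-0.03, 0.02, 0.96)
```

```bash
python3 -c "
from h import *
to(); print(ctrl.job_done())"
```

```text
t 19.3 tcp [0.5776 0.0776 0.2507] stand [-2.000e-04 -3.050e-02  2.507e-01] xang 68.83 F [ 0.6  0.3 -0.3] open -0.0004
the job is handed in; nothing more can be done
None
```

The job is handed in, at 19.3 s of the 61 s allowed. The brown bottle was moved first: I gripped it upright, lifted it off the slab and stood it on the cabinet top at about (0.438, 0.098). I then squared the slab and pushed it along the deck with both open fingers until it tipped. It fell past upright and onto the rest by itself, so the second push was not needed. Last, I nudged its end about 4 mm to centre it.

**What the last checks showed:**
- **Slab:** it lies white side up on the rest at about 25°. Its centre is within about 1 mm of the rest's middle along x. Before the nudge I measured its lower edge down in the trough, and I did not measure that edge again afterwards.
- **Bottle:** it stands upright.
- **Robot:** the arm was clear of everything, about 0.25 m up, with no contact force.

**What was not perfect, or disagreed:**
- The nudge left the slab turned by about 1.7°, so one end of its lower edge may sit a few millimetres higher than the other. I left this, because squaring it would have brought the wrist close to the dark spray can.
- The jar and beaker match the first pictures. The two spray cans differ from them by about 0.4 pixel in the side view. In the scene view they differ by up to about 1.8 pixels, or 1–2 mm. In the side view the shift was already there at 5.25 s, before the arm had come near either can, and it did not change after that. I take it as settling at the start.

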